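# Close the sample vials and start the parts count

## Robot

A 7-joint arm with a two-finger parallel gripper is mounted at the origin on the work surface. World frame = base frame: x ahead of the robot, y to its left, z up, the work surface at z = 0. Lengths are in m, angles in degrees, forces in N, time in s.
With the tool pointing down it reaches from about 0.425 to 0.825 m from the base axis. Payload 3.6 kg.
Tool frame: the origin (TCP) lies at the very end of the fingers, on their centre line; the grasp point (between the pads) lies 19 mm behind it (ctrl.grasp_offset is the distance from the TCP to the grasp point, in m); x points along the fingers, y is the direction in which the jaws open and shut, and the axes are right-handed (so a half turn about x gives the same grasp; the last joint's range is limited). The gripper opens to 93 mm and grips with 3 to 60 N. Pads are 15 mm wide; open, the fingers measure 128 mm over their backs; the gripper's body (75 mm by 188 mm) begins 65 mm behind the grasp point.
Start: joints at [71.419, 35.231, -0.722, 81.555, 0.464, 63.22, -2.315], TCP at [0.191, -0.621, 0.219] pointing down, gripper open.
Joint ranges: [-178.69, 178.69], [-17.37, 117.87], [-77.05, 75.6], [15.02, 138.74], [-78.02, 258.01], [0.78, 113.62], [-162.83, 162.83]. Speed limits (degrees/s): [159.86, 159.86, 180, 180, 180, 180, 180].

## Interface

Orientations are given as a 3x3 rotation matrix whose columns are the frame's x, y, z axes.
In Python, from workcell import ctrl gives the robot as it stands.
- The arm moves only by the tool jog_arm, never from a script. Its argument "motion" is a list of rows, each an object of numbers: "fingers": the closure, from 0 (fully open) to 1 (shut); "dx", "dy", "dz": the shift along the world's x, y, z in mm; "rx", "ry", "rz": the turn, a rotation vector about the world's x, y, z in rad. In form: [{"fingers": .., "dx": .., "dy": .., "dz": .., "rx": .., "ry": .., "rz": ..}, ...]. A call has 1 to 20 rows; each row is the pose to reach, as a shift and turn from the pose measured when the call began; what a row does not reach only later rows make up. A row lasts 1/8 s, in which the tool goes at most 62.5 mm and 10.7 degrees, less where a joint would pass 70% of its speed; a pose out of reach is approached as far as the arm can. A call with a gripper value outside its range is refused whole. The fingers move at their own pace and stop on an object; "newtons" is the grip in N (left out, the last holds). Time passes only in rows, so rows that repeat a pose let the fingers close. It gives the time, the measured TCP pose, the force and the opening at its end, in the units of the state.
- ctrl.read_state(): the state, without advancing time (a new reading comes with each control period).
- ctrl.capture(name): name is "scene" or "top" or "wrist"; returns a dict with "color" (384x512x3 uint8, blue, green, red), "mtx" (3x3 intrinsics, pixels), "D" ([k1, k2, p1, p2, k3] as OpenCV has them; the pictures are not rectified), "R" (3x3) and "t" (3): a world point X has camera coordinates R X + t. Camera axes: x right, y down, z forward; pixel columns grow to the right and rows downward; lengths in m; the calibration is good to about 2 mm. A picture is of the moment at which its call begins. There is no depth.
- ctrl.finish_job(): hands the job in, once; it reports no verdict.
The state is a dict: "time_s": time; "qpos": joint angles; "joint_velocities": joint speeds; "tau": joint torques, N m; "ee_pos": TCP position; "tcp_rot": TCP orientation; "wrist_force": force on the tool from outside, world axes, zero at the start; "torque": the same for the moment, N m; "gripper_width": finger opening in m.
Only numpy, scipy, OpenCV 4.12 (cv2) and the standard library are available. Lean on these libraries where they do the work, as an engineer would, in place of code of your own. Each camera call takes 0.05 s, during which the arm holds its last target. There are 200 camera calls.

## Task

Get the sample set ready on the counting scale and start the count: put every loose coupling nut from the counter into the tray on the scale and shut its clear lid, and close every vial that has a green cap sitting on it: back the cap off until it drops into the thread start, then screw it in fully home. When all that is done, press the yellow button down and let go of it; leave the scoop, gauge case and stopper alone.

Things in the scene. Friction and masses are not known exactly. Their poses are not given: they have to be found in the camera images.
- scale: fixed benchtop counting scale, 270 (x) by 350 (y) by 60 mm high, grey with a steel platform (top 60 mm above the counter) that carries the vials and the tray; the yellow button sits on a square pod (60 mm, top 76 mm above the counter) near the robot on its +y side, 100 mm beside vial c. Origin: on the counter under the platform, x away from the robot, y left; it may be turned a little
- vial_a (a point): centre of the mouth rim of vial a, fixed to the scale (rim 132 mm above the counter, neck 36 mm across, body 54; vials 85 mm apart; axes as the scale's). All three threads are alike: short, three-start, right-hand. Angle A = how far a cap's yaw is CLOCKWISE (from above) of the scale's x axis, modulo 120 degrees. Lugs on the ridge tops: A 44 to 114, cap origin 118 mm above the scale's origin
- vial_b (a point): centre of the mouth rim of vial b, fixed to the scale (rim 132 mm above the counter, neck 36 mm across, body 54; vials 85 mm apart; axes as the scale's). Thread, continued: a stop dog at A 114 to 126 blocks a cap on the ridges from going clockwise. Backed off counter-clockwise, to A 38 down to 12 (next dog), the lugs are free and the cap, if not held up, drops to 110 mm
- vial_c (a point): centre of the mouth rim of vial c, fixed to the scale (rim 132 mm above the counter, neck 36 mm across, body 54; vials 85 mm apart; axes as the scale's). Thread, continued: from the drop, clockwise takes the cap down 6 mm from A 40 to A 108, where the lugs meet the dog: home, origin 104 mm above the scale's. Play 1.5 mm sideways and up-down
- cap_a: green screw cap on vial a, 54 mm across, 33 high, 35 g; on top a straight grip bar 46 long (along the cap's x axis), 16 wide, 20 high (its top 53 mm above the origin). Origin: centre of the skirt's lower rim, z up. Three lugs inside the rim, at 0, 120, 240 degrees from its x axis. Starts level, lugs on the ridges, off its thread. Absent in some starts (vial a then stays open)
- cap_b: green screw cap on vial b, 54 mm across, 33 high, 35 g; on top a straight grip bar 46 long (along the cap's x axis), 16 wide, 20 high (its top 53 mm above the origin). Origin: centre of the skirt's lower rim, z up. Three lugs inside the rim, at 0, 120, 240 degrees from its x axis. Starts level, lugs on the ridges, off its thread. Absent in some starts (vial b then stays open)
- cap_c: green screw cap on vial c, 54 mm across, 33 high, 35 g; on top a straight grip bar 46 long (along the cap's x axis), 16 wide, 20 high (its top 53 mm above the origin). Origin: centre of the skirt's lower rim, z up. Three lugs inside the rim, at 0, 120, 240 degrees from its x axis. Starts level, lugs on the ridges, off its thread. Absent in some starts (vial c then stays open)
- nut_a: plain steel coupling nut: hexagonal bar 24 mm across flats, 50 mm long (along its x axis), about 0.12 kg, lying on a flat; origin at its centre (12 mm above what it lies on). Lies loose on the counter left or right of the scale. Absent in some starts
- nut_b: plain steel coupling nut: hexagonal bar 24 mm across flats, 50 mm long (along its x axis), about 0.12 kg, lying on a flat; origin at its centre (12 mm above what it lies on). Lies loose on the counter left or right of the scale. Absent in some starts
- nut_c: plain steel coupling nut: hexagonal bar 24 mm across flats, 50 mm long (along its x axis), about 0.12 kg, lying on a flat; origin at its centre (12 mm above what it lies on). Lies loose on the counter left or right of the scale. Absent in some starts
- tray_in (a point): centre of the inner floor of the open aluminium tray on the scale, axes as the scale's; inside 100 (x) by 180 (y) mm, walls 5 mm thick standing 33 mm above this floor
- lid (a joint): the tray's clear hinged lid: 0 shut, grows as it opens, about 1.5 to 1.65 rad (upright) at the start; a stiff hinge (about 0.12 N m) holds it at any angle
- lid_hinge (a point): middle of the lid's hinge line, on the tray's far (+x) rim. The lid is a plate 110 mm from hinge to free edge, 190 wide (along y), 8 thick, its inner face on the hinge line; it swings over towards the robot to shut
- lid_handle (a point): outer end of the black knob on the lid's outer face, 80 mm from the hinge line and midway along it; stands about 35 mm off the face (to the far side while the lid is open)
- start_top (a point): centre of the top of the yellow push button (32 mm across, 94 mm above the counter) that starts the count
- start (a joint): travel of the yellow button: 0 up, 0.006 m fully down, spring, about 5 N to press fully
- scoop: stainless scoop, 100 by 65 mm pan with a handle, right of the scale; to be left alone
- gauge_case: chrome feeler gauge case, 105 by 28 by 16 mm; to be left alone
- stopper: black rubber bin stopper, 48 mm across, 32 high; to be left alone
Not all that is in view belongs to the job. Leave any purple look-alike of the nut_a alone.

How it is judged:
By the outcome, as a careful person would: the job done as asked, in the order asked, and still so for the second after the job is handed in, with the robot touching nothing.
Of cap_a, cap_b, cap_c only 2 to 3 are there at a start; the rules pass over those that are not, and their reading is None.
Of nut_a, nut_b, nut_c only 2 to 3 are there at a start; the rules pass over those that are not, and their reading is None.
At some moment in a run one of nut_a, nut_b, nut_c may be knocked a few centimetres aside while the robot is not near it.
Once in a run the grip may slacken for a moment while it holds something.
It also fails if it takes over 210 s, if anything falls off the work surface, if the arm or the gripper's body presses on something with over 40 N, if the wrist force passes 120 N, or if a joint passes its speed limit or range.

## Working session

There is one attempt and no reset: what is moved stays moved. The work goes in short steps, Python scripts to look and compute and a tool call to move; the robot and the scene stay as the last step left them, time stands still between calls to the robot, and variables do not carry over. Pictures are saved under pics/ and viewed, about 12 in all and at most 16, crops included, and the job is handed in when it is done.

Besides the shell and the picture viewer there is one more tool, called after ">>>" in YAML: its name, and indented under it one key for each argument. jog_arm: Moves the arm, as the interface text tells. Its arguments: {"type":"object","properties":{"motion":{"type":"array"},"newtons":{"type":"number"}},"required":["motion"]}

```bash
mkdir -p pics; ls; cat > h.py <<'E'
from workcell import ctrl
import numpy as np, cv2
def snap(name,fn,box=None,scale=1):
    c=ctrl.capture(name); im=c["color"]
    np.savez(f"pics/{fn}.npz",**c)
    if box: im=im[box[1]:box[3],box[0]:box[2]]
    if scale!=1: im=cv2.resize(im,None,fx=scale,fy=scale,interpolation=cv2.INTER_CUBIC)
    cv2.imwrite(f"pics/{fn}.png",im); return c
def load(fn): return dict(np.load(f"pics/{fn}.npz"))
def pix2w(c,uv,z):
    p=cv2.undistortPoints(np.array(uv,float).reshape(-1,1,2),c["mtx"],c["D"]).reshape(-1,2)
    d=np.c_[p,np.ones(len(p))]@c["R"]; o=-c["R"].T@c["t"]
    z=np.broadcast_to(z,len(p)); return o+d*((z-o[2])/d[:,2])[:,None]
def w2pix(c,X):
    return cv2.projectPoints(np.array(X,float).reshape(-1,1,3),cv2.Rodrigues(c["R"])[0],c["t"],c["mtx"],c["D"])[0].reshape(-1,2)
E
python3 - <<'E'
from h import *
s=ctrl.read_state(); print({k:np.round(v,3).tolist() for k,v in s.items()}); print(ctrl.grasp_offset)
for n in("scene","top"):
    c=snap(n,n+"0",scale=1.5); print(n,np.round(-c["R"].T@c["t"],3),np.round(c["R"],2).tolist())
E
```

```text
pics
{'time_s': 0.0, 'qpos': [71.419, 35.29, -0.724, 81.639, 0.466, 63.219, -2.313], 'joint_velocities': [0.13, -0.072, 0.014, -0.002, -0.027, -0.045, 0.008], 'tau': [0.0, -45.894, 0.209, -16.574, -0.061, 0.021, 0.0], 'ee_pos': [0.191, -0.621, 0.217], 'tcp_rot': [[-0.001, 0.294, -0.956], [0.002, -0.956, -0.294], [-1.0, -0.003, 0.0]], 'wrist_force': [0.376, 0.073, 0.577], 'torque': [-0.018, 0.043, -0.008], 'gripper_width': 0.093}
0.0188
scene [1.02  0.591 0.915] [[-0.79, 0.62, 0.01], [0.45, 0.59, -0.67], [-0.42, -0.52, -0.74]]
top [0.393 0.04  1.164] [[0.03, -1.0, 0.0], [-0.99, -0.03, -0.16], [0.16, 0.0, -0.99]]
```

View pics/top0.png

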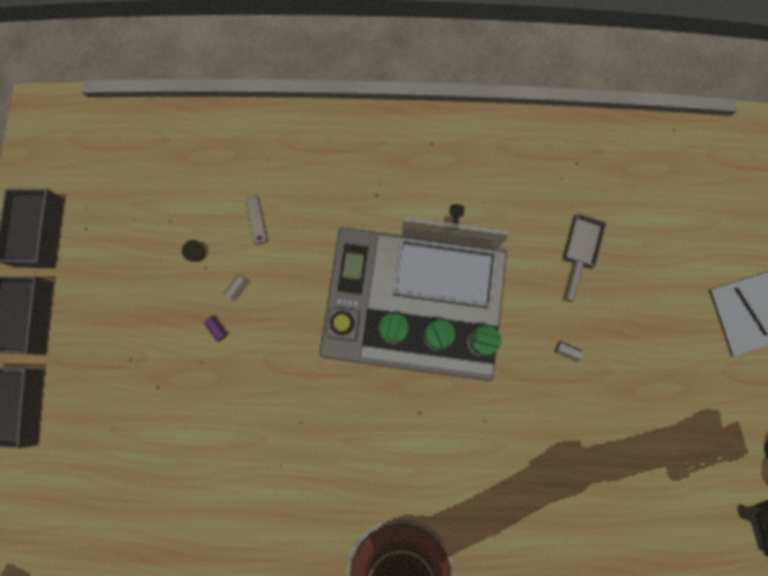

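View pics/scene0.png

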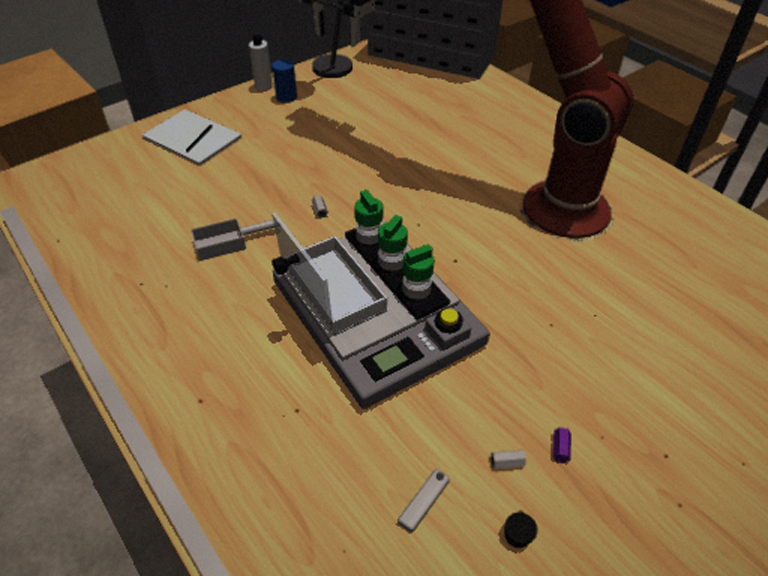

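The top view shows three green caps (394,328), (439,334), (486,340), a yellow button at (342,323), and the tray with the lid upright. There are two grey nuts, at (236,287) left and (569,351) right, and the purple decoy is at (215,328). The scene view agrees. Next I'll enlarge the scale.

```bash
python3 - <<'E'
from h import *
c=load("top0"); im=c["color"]
o=cv2.resize(im[138:260,205:350],None,fx=5,fy=5,interpolation=cv2.INTER_CUBIC)
o=cv2.convertScaleAbs(o,alpha=1.4); cv2.imwrite("pics/crop1.png",o)
hsv=cv2.cvtColor(im,cv2.COLOR_BGR2HSV)
def blobs(m,z,mn=25):
    n,l,st,ce=cv2.connectedComponentsWithStats(m.astype(np.uint8))
    for i in range(1,n):
        if st[i,4]>=mn:
            pts=np.argwhere(l==i)[:,::-1].astype(float)
            w=pix2w(c,pts,z)[:,:2]; m0=w.mean(0); e,v=np.linalg.eigh(np.cov(w.T)); a=np.degrees(np.arctan2(v[1,1],v[0,1]))
            print(ce[i].round(1),st[i,4],m0.round(4),"ax",round(a,1),"sd",(np.sqrt(e)*1e3).round(1))
print("green");blobs((hsv[...,0]>50)&(hsv[...,0]<75)&(hsv[...,1]>120),0.15)
print("yellow");blobs((hsv[...,0]>24)&(hsv[...,0]<35)&(hsv[...,1]>180),0.094)
print("grey")
g=(hsv[...,1]<60)&(hsv[...,2]>70)
for (u,v) in((157,191),(379,234)):
    m=np.zeros_like(g); m[v-14:v+15,u-16:u+17]=g[v-14:v+15,u-16:u+17]; blobs(m,0.018)
E
```

```text
green
[262.2 217.3] 201 [0.4834 0.0261] ax 88.8 sd [10.7 12.8]
[293.5 221.3] 171 [ 0.4748 -0.0592] ax 102.9 sd [10.3 12.9]
[325.2 223.2] 75 [ 0.4717 -0.1455] ax 57.4 sd [ 7.3 10.5]
[323.3 232.1] 26 [ 0.4474 -0.1406] ax 78.1 sd [2.9 8.7]
yellow
grey
[156.8 191.3] 125 [0.5669 0.3555] ax 145.6 sd [ 7.2 14.4]
[379.2 234.1] 132 [ 0.4521 -0.3382] ax 66.8 sd [ 7.1 15. ]
```

View pics/crop1.png

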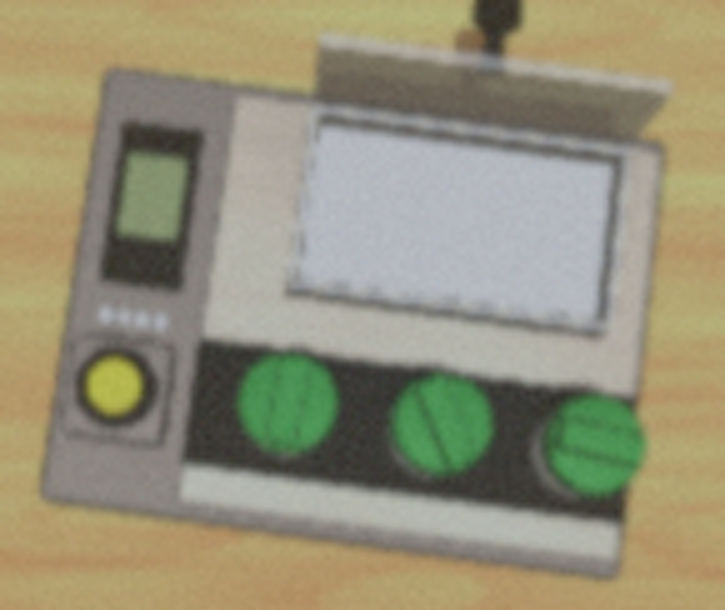

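The crop shows scale corners at (105,70), (662,148), (615,575) and (42,500), cap discs at (288,403), (442,424) and (595,445), and the button at (112,385). Tray floor corners are near (320,120), (618,158), (603,330) and (290,292).

```bash
python3 - <<'E'
from h import *
c=load("top0")
f=lambda q,z:pix2w(c,np.array(q,float)/5+[205-.4,138-.4],z)[:,:2]
co=f([(105,70),(662,148),(615,575),(42,500)],0.058); print("corners",co.round(4).tolist(),"mean",co.mean(0).round(4))
d=lambda a,b:(np.linalg.norm(a-b).round(4),np.degrees(np.arctan2(*(a-b)[::-1])).round(1))
print("y edges",d(co[0],co[1]),d(co[3],co[2]),"x edges",d(co[0],co[3]),d(co[1],co[2]))
cap=f([(288,403),(442,424),(595,445)],0.151); print("c,b,a",cap.round(4).tolist(),d(cap[0],cap[1]),d(cap[1],cap[2]))
bt=f([(112,385)],.094); print("btn",bt.round(4),d(bt[0],cap[0]))
t=f([(320,120),(618,158),(603,330),(290,292)],.093);print("tray rim",t.round(4).tolist(),t.mean(0).round(4),d(t[0],t[1]),d(t[0],t[3]))
E
```

```text
corners [[0.6891, 0.1416], [0.65, -0.1988], [0.3925, -0.1698], [0.4276, 0.1683]] mean [ 0.5398 -0.0147]
y edges (np.float64(0.3427), np.float64(83.4)) (np.float64(0.3399), np.float64(84.1)) x edges (np.float64(0.2629), np.float64(-5.8)) (np.float64(0.2591), np.float64(-6.4))
c,b,a [[0.4809, 0.0261], [0.4716, -0.0577], [0.4623, -0.1411]] (np.float64(0.0843), np.float64(83.7)) (np.float64(0.084), np.float64(83.6))
btn [[0.4933 0.1267]] (np.float64(0.1013), np.float64(82.9))
tray rim [[0.6529, 0.0107], [0.6351, -0.1651], [0.5329, -0.156], [0.5502, 0.0258]] [ 0.5928 -0.0712] (np.float64(0.1767), np.float64(84.2)) (np.float64(0.1037), np.float64(-8.4))
```

>>> jog_arm:
  motion:
    - {"fingers": 0,"dx": 261,"dy": 283,"dz": -40,"rz": 0.87}
    - {"dx": 261,"dy": 283,"dz": -40,"rz": 0.87}
    - {"dx": 261,"dy": 283,"dz": -40,"rz": 0.87}
    - {"dx": 261,"dy": 283,"dz": -40,"rz": 0.87}
    - {"dx": 261,"dy": 283,"dz": -40,"rz": 0.87}
    - {"dx": 261,"dy": 283,"dz": -40,"rz": 0.87}
    - {"dx": 261,"dy": 283,"dz": -40,"rz": 0.87}
    - {"dx": 261,"dy": 283,"dz": -40,"rz": 0.87}
    - {"dx": 261,"dy": 283,"dz": -40,"rz": 0.87}
    - {"dx": 261,"dy": 283,"dz": -40,"rz": 0.87}

```text
schema error: expected keys fingers, dx, dy, dz, rx, ry, rz
```

```bash
cat >> h.py <<'E'
def st():
    s=ctrl.read_state(); R=np.array(s["tcp_rot"])
    print("t",round(s["time_s"],2),"p",(np.array(s["ee_pos"])*1e3).round(1),"jaw",np.degrees(np.arctan2(R[1,1],R[0,1])).round(2),"tilt",R[:2,0].round(3),"F",np.round(s["wrist_force"],1),"T",np.round(s["torque"],2),"w",round(s["gripper_width"]*1e3,1),"q",np.round(s["qpos"],0)); return s
def nut(c,X,r=0.05,z=0.024):
    """grey top face nut near X: mask -> minAreaRect in world at z"""
    hsv=cv2.cvtColor(c["color"],cv2.COLOR_BGR2HSV); m=(hsv[...,1]<70)&(hsv[...,2]>60)
    n,l,s_,ce=cv2.connectedComponentsWithStats(m.astype(np.uint8))
    for i in range(1,n):
        if s_[i,4]<80: continue
        w0=pix2w(c,ce[i],0.015)[0]
        if np.hypot(*(w0-np.r_[X,w0[2]])[:2])>r: continue
        pts=np.argwhere(l==i)[:,::-1]; w=pix2w(c,pts,0.012)[:,:2].astype(np.float32)
        (cx,cy),(a,b),an=cv2.minAreaRect(w*1000); e,v=np.linalg.eigh(np.cov(w.T))
        print("nut",s_[i,4],"cen",ce[i].round(0),"rect",np.round([cx,cy,a,b,an],1),"mean",(w.mean(0)*1e3).round(1),"ax",np.degrees(np.arctan2(v[1,1],v[0,1])).round(1))
E
python3 - <<'E'
from h import *
st(); c=snap("wrist","w1",scale=1.2); print((-c["R"].T@c["t"]).round(3)); nut(c,(.4521,-.3382))
E
```

```text
t 0.1 p [ 190.5 -620.7  217.6] jaw -72.93 tilt [-0.001  0.002] F [-0.2 -0.2 -0.6] T [-0.03 -0.01  0.03] w 93.0 q [71. 35. -1. 82.  0. 63. -2.]
[ 0.269 -0.596  0.383]
```

View pics/w1.png

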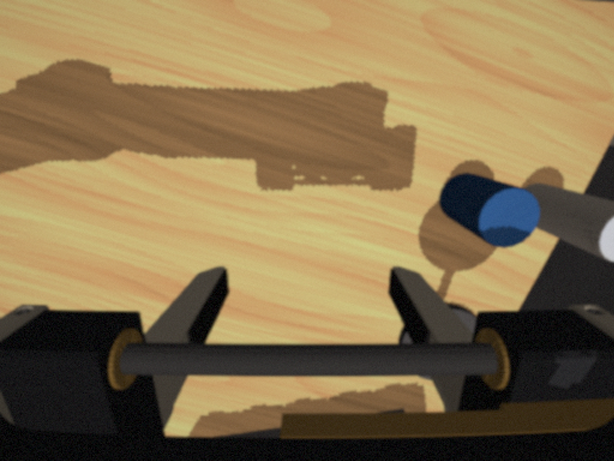

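The move was refused because every row needs all the keys. The picture only shows the wrist view at the start pose, with the fingers at the bottom.

>>> jog_arm:
  motion:
    - {"fingers": 0,"dx": 261,"dy": 283,"dz": -20,"rx": 0,"ry": 0,"rz": 0.87}
    - {"fingers": 0,"dx": 261,"dy": 283,"dz": -20,"rx": 0,"ry": 0,"rz": 0.87}
    - {"fingers": 0,"dx": 261,"dy": 283,"dz": -20,"rx": 0,"ry": 0,"rz": 0.87}
    - {"fingers": 0,"dx": 261,"dy": 283,"dz": -20,"rx": 0,"ry": 0,"rz": 0.87}
    - {"fingers": 0,"dx": 261,"dy": 283,"dz": -20,"rx": 0,"ry": 0,"rz": 0.87}
    - {"fingers": 0,"dx": 261,"dy": 283,"dz": -20,"rx": 0,"ry": 0,"rz": 0.87}
    - {"fingers": 0,"dx": 261,"dy": 283,"dz": -20,"rx": 0,"ry": 0,"rz": 0.87}
    - {"fingers": 0,"dx": 261,"dy": 283,"dz": -20,"rx": 0,"ry": 0,"rz": 0.87}
    - {"fingers": 0,"dx": 261,"dy": 283,"dz": -20,"rx": 0,"ry": 0,"rz": 0.87}
    - {"fingers": 0,"dx": 261,"dy": 283,"dz": -20,"rx": 0,"ry": 0,"rz": 0.87}

```text
time_s: 1.4
ee_pos: [0.45, -0.3398, 0.1977]
tcp_rot: [[-0.003, 0.918, -0.396], [-0.0, -0.396, -0.918], [-1.0, -0.002, 0.001]]
wrist_force: [-0.6, -0.5, 0.3]
gripper_width: 0.0934
```

```bash
python3 - <<'E'
from h import *
st(); c=snap("wrist","w2",scale=1.2); print((-c["R"].T@c["t"]).round(3)); nut(c,(.4521,-.3382))
E
```

```text
t 1.4 p [ 450.  -339.8  197.7] jaw -23.31 tilt [-0.003 -0.   ] F [-0.6 -0.5  0.3] T [-0.01 -0.   -0.  ] w 93.4 q [ 45.  29. -15.  97.   9.  54.   3.]
[ 0.482 -0.262  0.363]
nut 696 cen [258. 169.] rect [ 449.3 -338.3   51.5   25.4   67.4] mean [ 450.2 -337.6] ax 67.6
```

View pics/w2.png

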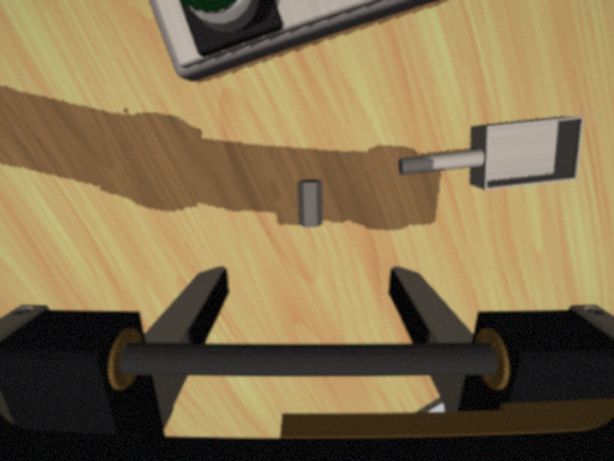

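The nut is at (310,203) in the picture, lined up between the fingers. Its world position is (0.450,-0.338), with its axis at 67.5°.

>>> jog_arm:
  motion:
    - {"fingers": 0,"dx": 0,"dy": 2,"dz": -60,"rx": 0,"ry": 0,"rz": 0.015}
    - {"fingers": 0,"dx": 0,"dy": 2,"dz": -120,"rx": 0,"ry": 0,"rz": 0.015}
    - {"fingers": 0,"dx": 0,"dy": 2,"dz": -165,"rx": 0,"ry": 0,"rz": 0.015}
    - {"fingers": 0,"dx": 0,"dy": 2,"dz": -185,"rx": 0,"ry": 0,"rz": 0.015}
    - {"fingers": 0,"dx": 0,"dy": 2,"dz": -193,"rx": 0,"ry": 0,"rz": 0.015}
    - {"fingers": 0,"dx": 0,"dy": 2,"dz": -193,"rx": 0,"ry": 0,"rz": 0.015}
    - {"fingers": 1,"dx": 0,"dy": 2,"dz": -193,"rx": 0,"ry": 0,"rz": 0.015}
    - {"fingers": 1,"dx": 0,"dy": 2,"dz": -193,"rx": 0,"ry": 0,"rz": 0.015}
    - {"fingers": 1,"dx": 0,"dy": 2,"dz": -193,"rx": 0,"ry": 0,"rz": 0.015}
    - {"fingers": 1,"dx": 0,"dy": 2,"dz": -193,"rx": 0,"ry": 0,"rz": 0.015}
    - {"fingers": 1,"dx": 0,"dy": 2,"dz": -193,"rx": 0,"ry": 0,"rz": 0.015}
    - {"fingers": 1,"dx": 0,"dy": 2,"dz": -193,"rx": 0,"ry": 0,"rz": 0.015}
    - {"fingers": 1,"dx": 0,"dy": 2,"dz": -193,"rx": 0,"ry": 0,"rz": 0.015}
    - {"fingers": 1,"dx": 0,"dy": 2,"dz": -193,"rx": 0,"ry": 0,"rz": 0.015}
  newtons: 45

```text
time_s: 3.2
ee_pos: [0.4506, -0.3376, 0.0048]
tcp_rot: [[-0.002, 0.924, -0.381], [-0.0, -0.381, -0.924], [-1.0, -0.002, 0.001]]
wrist_force: [0.5, -0.1, -0.4]
gripper_width: 0.0257
```

>>> jog_arm:
  motion:
    - {"fingers": 1,"dx": 0,"dy": 0,"dz": 50,"rx": 0,"ry": 0,"rz": 0}
    - {"fingers": 1,"dx": 0,"dy": 0,"dz": 110,"rx": 0,"ry": 0,"rz": 0.15}
    - {"fingers": 1,"dx": 0,"dy": 0,"dz": 170,"rx": 0,"ry": 0,"rz": 0.33}
    - {"fingers": 1,"dx": 20,"dy": 30,"dz": 215,"rx": 0,"ry": 0,"rz": 0.5}
    - {"fingers": 1,"dx": 40,"dy": 60,"dz": 225,"rx": 0,"ry": 0,"rz": 0.68}
    - {"fingers": 1,"dx": 60,"dy": 95,"dz": 225,"rx": 0,"ry": 0,"rz": 0.86}
    - {"fingers": 1,"dx": 80,"dy": 125,"dz": 225,"rx": 0,"ry": 0,"rz": 1.04}
    - {"fingers": 1,"dx": 100,"dy": 160,"dz": 225,"rx": 0,"ry": 0,"rz": 1.22}
    - {"fingers": 1,"dx": 120,"dy": 190,"dz": 225,"rx": 0,"ry": 0,"rz": 1.4}
    - {"fingers": 1,"dx": 137,"dy": 222,"dz": 225,"rx": 0,"ry": 0,"rz": 1.58}
    - {"fingers": 1,"dx": 137,"dy": 222,"dz": 225,"rx": 0,"ry": 0,"rz": 1.76}
    - {"fingers": 1,"dx": 137,"dy": 222,"dz": 225,"rx": 0,"ry": 0,"rz": 1.852}
    - {"fingers": 1,"dx": 137,"dy": 222,"dz": 225,"rx": 0,"ry": 0,"rz": 1.852}
    - {"fingers": 1,"dx": 137,"dy": 222,"dz": 225,"rx": 0,"ry": 0,"rz": 1.852}

```text
time_s: 4.95
ee_pos: [0.5873, -0.1158, 0.2295]
tcp_rot: [[-0.0, 0.111, 0.994], [-0.002, 0.994, -0.111], [-1.0, -0.002, 0.0]]
wrist_force: [0.1, -0.2, -1.1]
gripper_width: 0.0256
```

```bash
python3 - <<'E'
from h import *
st(); c=snap("wrist","w3",scale=1.3); print((-c["R"].T@c["t"]).round(3))
E
```

```text
t 4.95 p [ 587.3 -115.8  229.5] jaw 83.6 tilt [-0.    -0.002] F [ 0.1 -0.2 -1.1] T [ 0.07 -0.14  0.04] w 25.6 q [ 36.  36. -46.  89.  28.  67.  68.]
[ 0.502 -0.106  0.395]
```

View pics/w3.png

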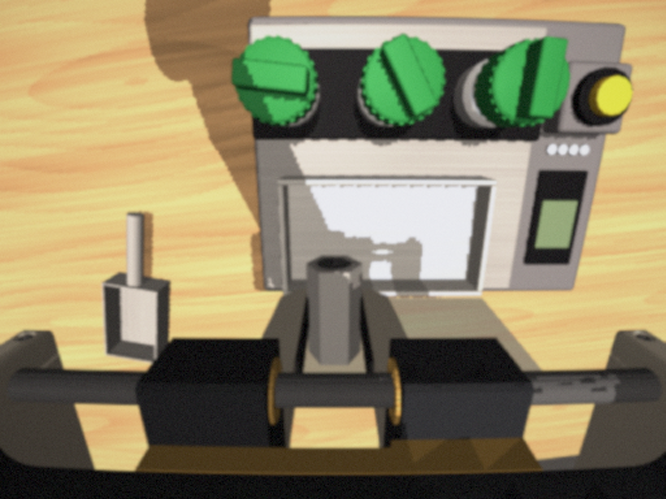

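The wrist view shows the held nut at (335,310). The tray opening spans (280-490, 180-290), and the caps are at (275,80), (403,80) and (530,85). Now I'll lower the nut and release it with the fingers opened only partly, to clear the tray wall.

>>> jog_arm:
  motion:
    - {"fingers": 1,"dx": 0,"dy": 0,"dz": -60,"rx": 0,"ry": 0,"rz": 0}
    - {"fingers": 1,"dx": 0,"dy": 0,"dz": -110,"rx": 0,"ry": 0,"rz": 0}
    - {"fingers": 1,"dx": 0,"dy": 0,"dz": -140,"rx": 0,"ry": 0,"rz": 0}
    - {"fingers": 1,"dx": 0,"dy": 0,"dz": -152,"rx": 0,"ry": 0,"rz": 0}
    - {"fingers": 1,"dx": 0,"dy": 0,"dz": -158,"rx": 0,"ry": 0,"rz": 0}
    - {"fingers": 1,"dx": 0,"dy": 0,"dz": -158,"rx": 0,"ry": 0,"rz": 0}
    - {"fingers": 0.5,"dx": 0,"dy": 0,"dz": -158,"rx": 0,"ry": 0,"rz": 0}
    - {"fingers": 0.5,"dx": 0,"dy": 0,"dz": -158,"rx": 0,"ry": 0,"rz": 0}
    - {"fingers": 0.5,"dx": 0,"dy": 0,"dz": -158,"rx": 0,"ry": 0,"rz": 0}
    - {"fingers": 0.5,"dx": 0,"dy": 0,"dz": -158,"rx": 0,"ry": 0,"rz": 0}

```text
time_s: 6.25
ee_pos: [0.5875, -0.1158, 0.0719]
tcp_rot: [[0.001, 0.111, 0.994], [-0.002, 0.994, -0.111], [-1.0, -0.002, 0.001]]
wrist_force: [0.6, -0.3, 0.1]
gripper_width: 0.0465
```

>>> jog_arm:
  motion:
    - {"fingers": 0.5,"dx": 0,"dy": 0,"dz": 60,"rx": 0,"ry": 0,"rz": 0}
    - {"fingers": 0.5,"dx": 0,"dy": 0,"dz": 120,"rx": 0,"ry": 0,"rz": 0}
    - {"fingers": 0.5,"dx": 0,"dy": 20,"dz": 155,"rx": 0,"ry": 0,"rz": 0}
    - {"fingers": 0.5,"dx": -20,"dy": 75,"dz": 155,"rx": 0,"ry": 0,"rz": -0.15}
    - {"fingers": 0,"dx": -20,"dy": 130,"dz": 155,"rx": 0,"ry": 0,"rz": -0.3}
    - {"fingers": 0,"dx": -20,"dy": 185,"dz": 155,"rx": 0,"ry": 0,"rz": -0.45}
    - {"fingers": 0,"dx": -20,"dy": 240,"dz": 150,"rx": 0,"ry": 0,"rz": -0.49}
    - {"fingers": 0,"dx": -20,"dy": 300,"dz": 150,"rx": 0,"ry": 0,"rz": -0.49}
    - {"fingers": 0,"dx": -20,"dy": 360,"dz": 140,"rx": 0,"ry": 0,"rz": -0.49}
    - {"fingers": 0,"dx": -20,"dy": 420,"dz": 130,"rx": 0,"ry": 0,"rz": -0.49}
    - {"fingers": 0,"dx": -20,"dy": 471,"dz": 130,"rx": 0,"ry": 0,"rz": -0.49}
    - {"fingers": 0,"dx": -20,"dy": 471,"dz": 130,"rx": 0,"ry": 0,"rz": -0.49}
    - {"fingers": 0,"dx": -20,"dy": 471,"dz": 130,"rx": 0,"ry": 0,"rz": -0.49}
    - {"fingers": 0,"dx": -20,"dy": 471,"dz": 130,"rx": 0,"ry": 0,"rz": -0.49}

```text
time_s: 8.0
ee_pos: [0.5685, 0.353, 0.2019]
tcp_rot: [[0.0, 0.568, 0.823], [-0.004, 0.823, -0.568], [-1.0, -0.003, 0.002]]
wrist_force: [-0.7, -0.4, -0.4]
gripper_width: 0.0927
```

```bash
python3 - <<'E'
from h import *
st(); c=snap("wrist","w4"); print((-c["R"].T@c["t"]).round(3)); nut(c,(.567,.3555),.08)
c=snap("top","top1",scale=1.5)
nut(c,(.567,.3555),.08)
E
```

```text
t 8.0 p [568.5 353.  201.9] jaw 55.38 tilt [ 0.    -0.004] F [-0.7 -0.4 -0.4] T [-0.03 -0.13  0.06] w 92.7 q [-15.  42. -36.  78.  25.  68.   2.]
[0.497 0.402 0.367]
nut 712 cen [260. 167.] rect [566.2 357.4  25.7  53.2  56.2] mean [565.2 358.6] ax 146.7
nut 385 cen [160. 214.] rect [492.4 334.3  58.7 160.9  48.9] mean [496.7 341.4] ax 139.8
```

>>> jog_arm:
  motion:
    - {"fingers": 0.55,"dx": -3,"dy": 4,"dz": -50,"rx": 0,"ry": 0.003,"rz": 0.02}
    - {"fingers": 0.55,"dx": -3,"dy": 4,"dz": -100,"rx": 0,"ry": 0,"rz": 0.02}
    - {"fingers": 0.55,"dx": -3,"dy": 4,"dz": -140,"rx": 0,"ry": 0,"rz": 0.02}
    - {"fingers": 0.55,"dx": -3,"dy": 4,"dz": -160,"rx": 0,"ry": 0,"rz": 0.02}
    - {"fingers": 0.55,"dx": -3,"dy": 4,"dz": -180,"rx": 0,"ry": 0,"rz": 0.02}
    - {"fingers": 0.55,"dx": -3,"dy": 4,"dz": -192,"rx": 0,"ry": 0,"rz": 0.02}
    - {"fingers": 0.55,"dx": -3,"dy": 4,"dz": -197,"rx": 0,"ry": 0,"rz": 0.02}
    - {"fingers": 0.55,"dx": -3,"dy": 4,"dz": -197,"rx": 0,"ry": 0,"rz": 0.02}
    - {"fingers": 1,"dx": -3,"dy": 4,"dz": -197,"rx": 0,"ry": 0,"rz": 0.02}
    - {"fingers": 1,"dx": -3,"dy": 4,"dz": -197,"rx": 0,"ry": 0,"rz": 0.02}
    - {"fingers": 1,"dx": -3,"dy": 4,"dz": -197,"rx": 0,"ry": 0,"rz": 0.02}
    - {"fingers": 1,"dx": -3,"dy": 4,"dz": -197,"rx": 0,"ry": 0,"rz": 0.02}
    - {"fingers": 1,"dx": -3,"dy": 4,"dz": -197,"rx": 0,"ry": 0,"rz": 0.02}
    - {"fingers": 1,"dx": -3,"dy": 4,"dz": -197,"rx": 0,"ry": 0,"rz": 0.02}

```text
time_s: 9.85
ee_pos: [0.566, 0.3581, 0.0058]
tcp_rot: [[0.002, 0.551, 0.834], [-0.001, 0.834, -0.551], [-1.0, -0.0, 0.002]]
wrist_force: [0.8, -0.2, 3.8]
gripper_width: 0.0271
```

>>> jog_arm:
  motion:
    - {"fingers": 1,"dx": 0,"dy": 0,"dz": 40,"rx": 0,"ry": 0,"rz": 0}
    - {"fingers": 1,"dx": 0,"dy": 0,"dz": 90,"rx": 0,"ry": 0,"rz": 0}
    - {"fingers": 1,"dx": 0,"dy": 0,"dz": 140,"rx": 0,"ry": 0,"rz": 0}
    - {"fingers": 1,"dx": 5,"dy": -40,"dz": 180,"rx": 0,"ry": 0,"rz": 0}
    - {"fingers": 1,"dx": 10,"dy": -90,"dz": 205,"rx": 0,"ry": 0,"rz": 0.1}
    - {"fingers": 1,"dx": 15,"dy": -140,"dz": 220,"rx": 0,"ry": 0,"rz": 0.2}
    - {"fingers": 1,"dx": 20,"dy": -195,"dz": 220,"rx": 0,"ry": 0,"rz": 0.35}
    - {"fingers": 1,"dx": 25,"dy": -250,"dz": 220,"rx": 0,"ry": 0,"rz": 0.475}
    - {"fingers": 1,"dx": 30,"dy": -305,"dz": 220,"rx": 0,"ry": 0,"rz": 0.475}
    - {"fingers": 1,"dx": 31,"dy": -360,"dz": 220,"rx": 0,"ry": 0,"rz": 0.475}
    - {"fingers": 1,"dx": 31,"dy": -389,"dz": 220,"rx": 0,"ry": 0,"rz": 0.475}
    - {"fingers": 1,"dx": 31,"dy": -389,"dz": 220,"rx": 0,"ry": 0,"rz": 0.475}
    - {"fingers": 1,"dx": 31,"dy": -389,"dz": 220,"rx": 0,"ry": 0,"rz": 0.475}
    - {"fingers": 1,"dx": 31,"dy": -389,"dz": 220,"rx": 0,"ry": 0,"rz": 0.475}

```text
time_s: 11.6
ee_pos: [0.5965, -0.0285, 0.2257]
tcp_rot: [[0.001, 0.105, 0.994], [0.001, 0.994, -0.105], [-1.0, 0.001, 0.001]]
wrist_force: [0.2, -0.5, -1.5]
gripper_width: 0.0256
```

```bash
python3 - <<'E'
from h import *
st(); c=snap("wrist","w5",scale=1.5); print((-c["R"].T@c["t"]).round(3))
E
```

```text
t 11.6 p [596.5 -28.5 225.7] jaw 83.96 tilt [0.001 0.001] F [ 0.2 -0.5 -1.5] T [ 0.09 -0.11 -0.03] w 25.6 q [ 28.  37. -47.  89.  28.  66.  59.]
[ 0.511 -0.019  0.391]
```

View pics/w5.png

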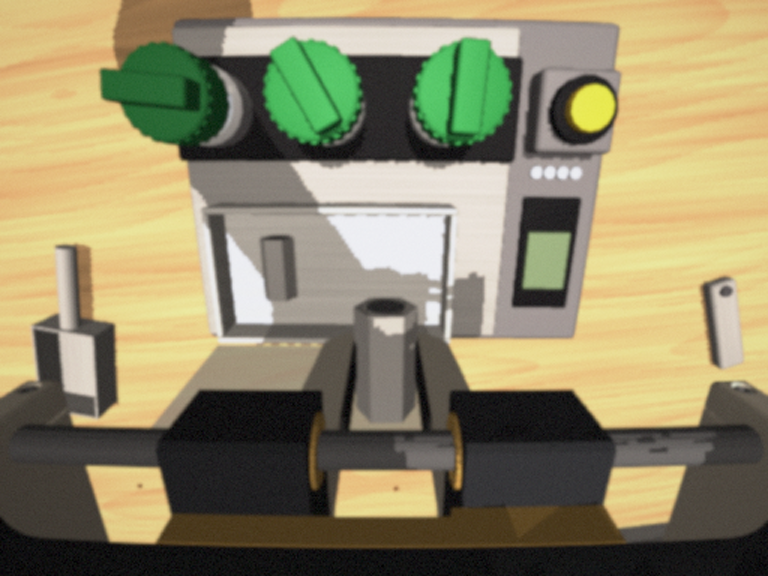

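The picture shows nut 1 in the tray at (278,268) and nut 2 held upright over its left half at (387,360). Bar tops are visible: b runs (283,46)→(329,127) and c runs (475,41)→(468,133). Next I'll lower and release.

>>> jog_arm:
  motion:
    - {"fingers": 1,"dx": 0,"dy": -2,"dz": -60,"rx": 0,"ry": 0,"rz": 0}
    - {"fingers": 1,"dx": 0,"dy": -2,"dz": -110,"rx": 0,"ry": 0,"rz": 0}
    - {"fingers": 1,"dx": 0,"dy": -2,"dz": -140,"rx": 0,"ry": 0,"rz": 0}
    - {"fingers": 1,"dx": 0,"dy": -2,"dz": -150,"rx": 0,"ry": 0,"rz": 0}
    - {"fingers": 1,"dx": 0,"dy": -2,"dz": -154,"rx": 0,"ry": 0,"rz": 0}
    - {"fingers": 1,"dx": 0,"dy": -2,"dz": -154,"rx": 0,"ry": 0,"rz": 0}
    - {"fingers": 0.5,"dx": 0,"dy": -2,"dz": -154,"rx": 0,"ry": 0,"rz": 0}
    - {"fingers": 0.5,"dx": 0,"dy": -2,"dz": -154,"rx": 0,"ry": 0,"rz": 0}
    - {"fingers": 0.5,"dx": 0,"dy": -2,"dz": -154,"rx": 0,"ry": 0,"rz": 0}
    - {"fingers": 0.5,"dx": 0,"dy": -2,"dz": -154,"rx": 0,"ry": 0,"rz": 0}
    - {"fingers": 0.5,"dx": 0,"dy": -2,"dz": -94,"rx": 0,"ry": 0,"rz": 0}
    - {"fingers": 0.5,"dx": 0,"dy": -2,"dz": -34,"rx": 0,"ry": 0,"rz": 0}
    - {"fingers": 0.5,"dx": 0,"dy": -2,"dz": 20,"rx": 0,"ry": 0,"rz": 0}
    - {"fingers": 0.5,"dx": 0,"dy": -2,"dz": 20,"rx": 0,"ry": 0,"rz": 0}

```text
time_s: 13.4
ee_pos: [0.5992, -0.0294, 0.2509]
tcp_rot: [[0.012, 0.105, 0.994], [0.001, 0.994, -0.105], [-1.0, 0.002, 0.012]]
wrist_force: [0.0, 0.5, -0.6]
gripper_width: 0.0464
```

```bash
cat >> h.py <<'E'
def bar(c,q,z=.171):
    w=pix2w(c,q,z)[:,:2]; m=w.mean(0); a=(w[0]+w[1]-w[2]-w[3])/2
    print("bar cen",(m*1e3).round(1),"yaw",np.degrees(np.arctan2(a[1],a[0])).round(1),"len",np.linalg.norm(a).round(4),"wid",np.linalg.norm((w[0]+w[3]-w[1]-w[2])/2).round(4))
E
python3 - <<'E'
from h import *
st(); c=snap("wrist","w6")
c5=load("w5"); f=lambda q:(np.array(q)+.5)/1.5-.5
bar(c5,f([(272,53),(295,39),(339,122),(320,132)])); bar(c5,f([(461,40),(490,42),(483,133),(453,133)]))
im=cv2.resize(c["color"],None,fx=1.5,fy=1.5,interpolation=cv2.INTER_CUBIC); cv2.imwrite("pics/w6.png",im)
# big cap crops with gamma from w5
g=c5["color"][20:110,60:350]; g=(255*(g/255.)**.6).astype(np.uint8); cv2.imwrite("pics/c5.png",cv2.resize(g,None,fx=2.7,fy=2.7,interpolation=cv2.INTER_CUBIC))
a=cv2.imread("pics/c5.png"); b=cv2.resize(im[180:380,150:480],(a.shape[1],int(200*a.shape[1]/330)))
o=np.vstack([a,b])
print(o.shape); cv2.imwrite("pics/c6.png",cv2.resize(o,None,fx=min(1,600/o.shape[0]),fy=min(1,600/o.shape[0])))
E
```

```text
t 13.4 p [599.2 -29.4 250.9] jaw 83.95 tilt [0.012 0.001] F [ 0.   0.5 -0.6] T [ 0.07 -0.14 -0.02] w 46.4 q [ 28.  35. -48.  87.  27.  69.  60.]
bar cen [471.3 -55.2] yaw -156.6 len 0.0438 wid 0.0122
bar cen [480.4  27.8] yaw 172.1 len 0.0432 wid 0.0151
(717, 783, 3)
```

View pics/c6.png

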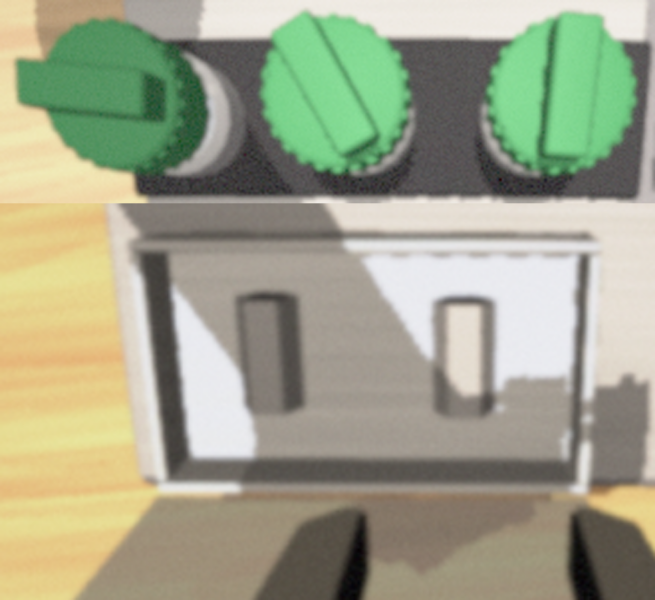

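Both nuts lie in the tray. Next is the lid. I'll go over it with the fingers shut, come down behind it beside the knob, and push it over along its arc.

>>> jog_arm:
  motion:
    - {"fingers": 1,"dx": 0,"dy": -6,"dz": 10,"rx": 0,"ry": 0.012,"rz": 0}
    - {"fingers": 1,"dx": 45,"dy": -12,"dz": 10,"rx": 0,"ry": 0.012,"rz": 0}
    - {"fingers": 1,"dx": 95,"dy": -12,"dz": 10,"rx": 0,"ry": 0.012,"rz": 0}
    - {"fingers": 1,"dx": 95,"dy": -12,"dz": 10,"rx": 0,"ry": 0.012,"rz": 0}
    - {"fingers": 1,"dx": 95,"dy": -12,"dz": 0,"rx": 0,"ry": 0.012,"rz": 0}
    - {"fingers": 1,"dx": 95,"dy": -12,"dz": -30,"rx": 0,"ry": 0.012,"rz": 0}
    - {"fingers": 1,"dx": 95,"dy": -12,"dz": -60,"rx": 0,"ry": 0.012,"rz": 0}
    - {"fingers": 1,"dx": 95,"dy": -12,"dz": -68,"rx": 0,"ry": 0.012,"rz": 0}
    - {"fingers": 1,"dx": 95,"dy": -12,"dz": -68,"rx": 0,"ry": 0.012,"rz": 0}

```text
time_s: 14.58
ee_pos: [0.6918, -0.0425, 0.1799]
tcp_rot: [[-0.007, 0.105, 0.994], [-0.0, 0.994, -0.105], [-1.0, -0.001, -0.007]]
wrist_force: [0.4, -0.8, 1.4]
gripper_width: 0.0004
```

```bash
python3 - <<'E'
from h import *
st()
E
```

```text
t 14.57 p [691.8 -42.5 179.9] jaw 83.96 tilt [-0.007 -0.   ] F [ 0.4 -0.8  1.4] T [ 0.06 -0.12 -0.01] w 0.4 q [ 23.  47. -44.  75.  32.  71.  62.]
```

>>> jog_arm:
  motion:
    - {"fingers": 1,"dx": -13,"dy": 1,"dz": 3,"rx": 0,"ry": 0,"rz": 0}
    - {"fingers": 1,"dx": -26,"dy": 3,"dz": 3,"rx": 0,"ry": 0,"rz": 0}
    - {"fingers": 1,"dx": -37,"dy": 4,"dz": 3,"rx": 0,"ry": 0,"rz": 0}
    - {"fingers": 1,"dx": -47,"dy": 5,"dz": 2,"rx": 0,"ry": 0,"rz": 0}
    - {"fingers": 1,"dx": -58,"dy": 6,"dz": -1,"rx": 0,"ry": 0,"rz": 0}
    - {"fingers": 1,"dx": -68,"dy": 8,"dz": -4,"rx": 0,"ry": 0,"rz": 0}
    - {"fingers": 1,"dx": -78,"dy": 9,"dz": -10,"rx": 0,"ry": 0,"rz": 0}
    - {"fingers": 1,"dx": -87,"dy": 10,"dz": -16,"rx": 0,"ry": 0,"rz": 0}
    - {"fingers": 1,"dx": -95,"dy": 11,"dz": -24,"rx": 0,"ry": 0,"rz": 0}
    - {"fingers": 1,"dx": -102,"dy": 11,"dz": -33,"rx": 0,"ry": 0,"rz": 0}
    - {"fingers": 1,"dx": -108,"dy": 12,"dz": -42,"rx": 0,"ry": 0,"rz": 0}
    - {"fingers": 1,"dx": -112,"dy": 12,"dz": -52,"rx": 0,"ry": 0,"rz": 0}
    - {"fingers": 1,"dx": -114,"dy": 13,"dz": -62,"rx": 0,"ry": 0,"rz": 0}
    - {"fingers": 1,"dx": -116,"dy": 13,"dz": -70,"rx": 0,"ry": 0,"rz": 0}
    - {"fingers": 1,"dx": -116,"dy": 13,"dz": -74,"rx": 0,"ry": 0,"rz": 0}
    - {"fingers": 1,"dx": -116,"dy": 13,"dz": -74,"rx": 0,"ry": 0,"rz": 0}

```text
time_s: 16.58
ee_pos: [0.5752, -0.0296, 0.1068]
tcp_rot: [[-0.008, 0.105, 0.994], [-0.001, 0.994, -0.105], [-1.0, -0.002, -0.008]]
wrist_force: [-3.6, -0.3, 8.0]
gripper_width: 0.0001
```

```bash
python3 - <<'E'
from h import *
st()
E
```

```text
t 16.57 p [575.2 -29.6 106.8] jaw 83.96 tilt [-0.008 -0.001] F [-3.6 -0.3  8. ] T [-0.11  0.59  0.05] w 0.1 q [ 26.  43. -43. 100.  35.  52.  52.]
```

>>> jog_arm:
  motion:
    - {"fingers": 1,"dx": 0,"dy": 0,"dz": -2,"rx": 0,"ry": 0,"rz": 0}
    - {"fingers": 1,"dx": 0,"dy": 0,"dz": -4,"rx": 0,"ry": 0,"rz": 0}
    - {"fingers": 1,"dx": 0,"dy": 0,"dz": -4,"rx": 0,"ry": 0,"rz": 0}

```text
time_s: 16.95
ee_pos: [0.5753, -0.0295, 0.1066]
tcp_rot: [[-0.007, 0.106, 0.994], [-0.004, 0.994, -0.106], [-1.0, -0.005, -0.007]]
wrist_force: [-7.2, -1.5, 21.8]
gripper_width: 0.0005
```

The lid is rigid under 22 N with its top at 106.6 mm, so it is shut. Now I'll lift and hover so the wrist camera looks straight down on the caps.

>>> jog_arm:
  motion:
    - {"fingers": 1,"dx": 0,"dy": 0,"dz": 50,"rx": 0,"ry": -0.007,"rz": 0}
    - {"fingers": 1,"dx": 0,"dy": 0,"dz": 105,"rx": 0,"ry": -0.007,"rz": 0}
    - {"fingers": 1,"dx": -15,"dy": -12,"dz": 150,"rx": 0,"ry": -0.007,"rz": 0}
    - {"fingers": 0.6,"dx": -30,"dy": -25,"dz": 155,"rx": 0,"ry": -0.007,"rz": 0}
    - {"fingers": 0.6,"dx": -30,"dy": -25,"dz": 155,"rx": 0,"ry": -0.007,"rz": 0}
    - {"fingers": 0.6,"dx": -30,"dy": -25,"dz": 155,"rx": 0,"ry": -0.007,"rz": 0}

```text
time_s: 17.7
ee_pos: [0.5453, -0.0543, 0.2608]
tcp_rot: [[-0.001, 0.105, 0.994], [-0.004, 0.994, -0.105], [-1.0, -0.004, -0.001]]
wrist_force: [-1.1, 0.5, -0.2]
gripper_width: 0.0262
```

```bash
python3 - <<'E'
from h import *
st(); c=snap("wrist","w7"); print((-c["R"].T@c["t"]).round(3))
p=w2pix(c,[(.4809,.0261,.171),(.4716,-.0577,.171),(.4623,-.1411,.171)]); print(p.round(0))
g=(255*(c["color"]/255.)**.6).astype(np.uint8)
y0=int(max(0,p[:,1].min()-45)); y1=int(min(384,p[:,1].max()+45)); x0=int(max(0,p[:,0].min()-60)); x1=int(min(512,p[:,0].max()+60)); f=min(800/(x1-x0),600/(y1-y0)); print(x0,y0,f)
cv2.imwrite("pics/c7.png",cv2.resize(g[y0:y1,x0:x1],None,fx=f,fy=f,interpolation=cv2.INTER_CUBIC))
E
```

```text
t 17.7 p [545.3 -54.3 260.8] jaw 83.95 tilt [-0.001 -0.004] F [-1.1  0.5 -0.2] T [ 0.06 -0.13 -0.  ] w 26.2 q [ 35.  31. -50.  94.  25.  67.  62.]
[ 0.46  -0.044  0.426]
[[335. 122.]
 [245. 121.]
 [156. 121.]]
96 76 2.6755852842809364
```

View pics/c7.png

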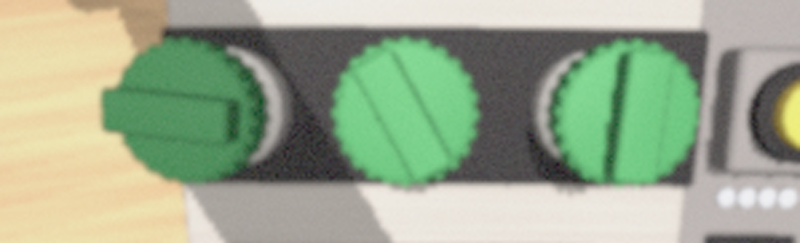

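Cap discs are at (190,110), (406,112) and (625,112). Bar a runs (103,107)→(228,122), bar b's edges run (360,72)→(410,180) and (393,55)→(447,158), and bar c's edge runs (628,55)→(612,183).

```bash
python3 - <<'E'
from h import *
c=load("w7"); F=2.6755852842809364
f=lambda q:(np.array(q,float)+.5)/F-.5+[96,76]
yaw=lambda a,b:(lambda d:np.degrees(np.arctan2(d[1],d[0]))%180)(np.diff(pix2w(c,f([a,b]),.171),axis=0)[0])
sy=-6.2
for n,L in dict(a=[((103,88),(228,102)),((103,127),(226,142))],b=[((360,72),(410,180)),((393,55),(447,158))],c=[((628,55),(612,183)),((672,70),(662,178))]).items():
    ys=[yaw(*l) for l in L]; m=np.mean(ys); print(n,np.round(ys,1),"A",np.round([(sy-m)%120,(sy-m+60)%120],1))
g=cv2.cvtColor(c["color"],cv2.COLOR_BGR2HSV); m=((g[...,0]>50)&(g[...,0]<85)&(g[...,1]>90)).astype(np.uint8)
d=pix2w(c,f([(190,110),(406,112),(625,112)]),.151); print("manual",(d*1e3).round(1).tolist())
for u,v in f([(190,110),(406,112),(625,112)]):
    best=None
    ys,xs=np.mgrid[0:384,0:512]
    for cx in np.arange(u-4,u+4.1,.25):
        for cy in np.arange(v-4,v+4.1,.25):
            r=np.hypot(xs-cx,ys-cy); s=m[r<25.5].mean()-m[(r>28.5)&(r<32)].mean()
            if best is None or s>best[0]: best=(s,cx,cy)
    print(best,(pix2w(c,best[1:],.151)*1e3).round(1))
E
```

```text
a [77.3 76.8] A [36.8 96.8]
b [18.5 22.2] A [93.4 33.4]
c [170.8 173.8] A [61.5  1.5]
manual [[459.4, -137.0, 151.0], [469.0, -56.0, 151.0], [477.4, 25.9, 151.0]]
(np.float64(0.9140677345753897), np.float64(167.199375), np.float64(116.799375)) [[ 459.5 -136.5  151. ]]
(np.float64(0.9955223880597015), np.float64(247.179375), np.float64(117.546875)) [[469.  -56.3 151. ]]
(np.float64(0.9612518628912071), np.float64(329.530625), np.float64(117.546875)) [[477.4  26.1 151. ]]
```

Both sources place cap b at about (470.5,-56.5), with 85 mm spacing along the scale's y axis. The angles A come out at 97 (a), 93 (b) and 61.5 (c), each the only value that fits the 44–114 range. I'll start with c, since the jaw yaw is already right.

>>> jog_arm:
  motion:
    - {"fingers": 0.6,"dx": -30,"dy": 40,"dz": -30,"rx": 0.004,"ry": 0,"rz": -0.029}
    - {"fingers": 0.6,"dx": -65,"dy": 82,"dz": -40,"rx": 0.004,"ry": 0,"rz": -0.029}
    - {"fingers": 0.6,"dx": -65,"dy": 82,"dz": -60,"rx": 0.004,"ry": 0,"rz": -0.029}
    - {"fingers": 0.6,"dx": -65,"dy": 82,"dz": -75,"rx": 0.004,"ry": 0,"rz": -0.029}
    - {"fingers": 0.6,"dx": -65,"dy": 82,"dz": -90,"rx": 0.004,"ry": 0,"rz": -0.029}
    - {"fingers": 0.6,"dx": -65,"dy": 82,"dz": -100,"rx": 0.004,"ry": 0,"rz": -0.029}
    - {"fingers": 0.6,"dx": -65,"dy": 82,"dz": -106,"rx": 0.004,"ry": 0,"rz": -0.029}
    - {"fingers": 0.6,"dx": -65,"dy": 82,"dz": -106,"rx": 0.004,"ry": 0,"rz": -0.029}
    - {"fingers": 0.6,"dx": -65,"dy": 82,"dz": -106,"rx": 0.004,"ry": 0,"rz": -0.029}

```text
time_s: 18.88
ee_pos: [0.4807, 0.0281, 0.1551]
tcp_rot: [[-0.001, 0.134, 0.991], [0.001, 0.991, -0.134], [-1.0, 0.001, -0.001]]
wrist_force: [0.3, 0.1, -0.3]
gripper_width: 0.0373
```

```bash
python3 - <<'E'
from h import *
st()
E
```

```text
t 18.88 p [480.7  28.1 155.1] jaw 82.31 tilt [-0.001  0.001] F [ 0.3  0.1 -0.3] T [ 0.01 -0.13 -0.02] w 37.3 q [ 25.  32. -46. 112.  30.  49.  45.]
```

Close on the bar.

>>> jog_arm:
  motion:
    - {"fingers": 1,"dx": 0,"dy": 0,"dz": 0,"rx": 0,"ry": 0,"rz": 0}
    - {"fingers": 1,"dx": 0,"dy": 0,"dz": 0,"rx": 0,"ry": 0,"rz": 0}
    - {"fingers": 1,"dx": 0,"dy": 0,"dz": 0,"rx": 0,"ry": 0,"rz": 0}
    - {"fingers": 1,"dx": 0,"dy": 0,"dz": 0,"rx": 0,"ry": 0,"rz": 0}
    - {"fingers": 1,"dx": 0,"dy": 0,"dz": 0,"rx": 0,"ry": 0,"rz": 0}
    - {"fingers": 1,"dx": 0,"dy": 0,"dz": 0,"rx": 0,"ry": 0,"rz": 0}
  newtons: 20

```text
time_s: 19.62
ee_pos: [0.4808, 0.0281, 0.1552]
tcp_rot: [[-0.0, 0.134, 0.991], [0.001, 0.991, -0.134], [-1.0, 0.001, -0.0]]
wrist_force: [-0.4, -0.2, 1.4]
gripper_width: 0.0158
```

```bash
python3 - <<'E'
from h import *
st()
E
```

```text
t 19.62 p [480.8  28.1 155.2] jaw 82.3 tilt [-0.     0.001] F [-0.4 -0.2  1.4] T [-0.03 -0.16 -0.01] w 15.8 q [ 25.  32. -46. 112.  30.  49.  45.]
```

>>> jog_arm:
  motion:
    - {"fingers": 1,"dx": 0,"dy": 0,"dz": 0,"rx": 0,"ry": 0,"rz": 0.12}
    - {"fingers": 1,"dx": 0,"dy": 0,"dz": 0,"rx": 0,"ry": 0,"rz": 0.25}
    - {"fingers": 1,"dx": 0,"dy": 0,"dz": 0,"rx": 0,"ry": 0,"rz": 0.38}
    - {"fingers": 1,"dx": 0,"dy": 0,"dz": 0,"rx": 0,"ry": 0,"rz": 0.5}
    - {"fingers": 1,"dx": 0,"dy": 0,"dz": 0,"rx": 0,"ry": 0,"rz": 0.6}
    - {"fingers": 1,"dx": 0,"dy": 0,"dz": 0,"rx": 0,"ry": 0,"rz": 0.64}
    - {"fingers": 1,"dx": 0,"dy": 0,"dz": 0,"rx": 0,"ry": 0,"rz": 0.64}
    - {"fingers": 1,"dx": 0,"dy": 0,"dz": 0,"rx": 0,"ry": 0,"rz": 0.64}

```text
time_s: 20.62
ee_pos: [0.4807, 0.0281, 0.1552]
tcp_rot: [[-0.001, -0.484, 0.875], [0.0, 0.875, 0.484], [-1.0, 0.001, -0.001]]
wrist_force: [0.6, -1.5, -0.9]
gripper_width: 0.0161
```

```bash
python3 - <<'E'
from h import *
st()
E
```

```text
t 20.62 p [480.7  28.1 155.2] jaw 118.93 tilt [-0.001  0.   ] F [ 0.6 -1.5 -0.9] T [ 0.12 -0.19  0.01] w 16.1 q [ 31.  35. -56. 112.  37.  53.  74.]
```

>>> jog_arm:
  motion:
    - {"fingers": 0.7,"dx": 0,"dy": 0,"dz": 0,"rx": 0,"ry": 0,"rz": 0.64}
    - {"fingers": 0.7,"dx": 0,"dy": 0,"dz": 0,"rx": 0,"ry": 0,"rz": 0}
    - {"fingers": 0.7,"dx": 0,"dy": 0,"dz": 0,"rx": 0,"ry": 0,"rz": 0}
    - {"fingers": 0.7,"dx": 0,"dy": 0,"dz": -4,"rx": 0,"ry": 0,"rz": 0}
    - {"fingers": 0.7,"dx": 0,"dy": 0,"dz": -8,"rx": 0,"ry": 0,"rz": 0}
    - {"fingers": 0.7,"dx": 0,"dy": 0,"dz": -8,"rx": 0,"ry": 0,"rz": 0}
    - {"fingers": 0.7,"dx": 0,"dy": 0,"dz": -8,"rx": 0,"ry": 0,"rz": 0}

```text
time_s: 21.5
ee_pos: [0.4808, 0.0281, 0.1471]
tcp_rot: [[-0.001, -0.484, 0.875], [0.0, 0.875, 0.484], [-1.0, 0.001, -0.001]]
wrist_force: [-0.0, -0.2, -0.3]
gripper_width: 0.0275
```

```bash
python3 - <<'E'
from h import *
st()
E
```

```text
t 21.5 p [480.8  28.1 147.1] jaw 118.95 tilt [-0.001  0.   ] F [-0.  -0.2 -0.3] T [ 0.12 -0.16  0.05] w 27.5 q [ 30.  36. -56. 113.  38.  52.  73.]
```

No contact at 147 mm, so the cap has dropped. Regrip and screw in with matching descent.

>>> jog_arm:
  motion:
    - {"fingers": 1,"dx": 0,"dy": 0,"dz": 0,"rx": 0,"ry": 0,"rz": 0}
    - {"fingers": 1,"dx": 0,"dy": 0,"dz": 0,"rx": 0,"ry": 0,"rz": 0}
    - {"fingers": 1,"dx": 0,"dy": 0,"dz": 0,"rx": 0,"ry": 0,"rz": 0}
    - {"fingers": 1,"dx": 0,"dy": 0,"dz": 0,"rx": 0,"ry": 0,"rz": 0}
    - {"fingers": 1,"dx": 0,"dy": 0,"dz": 0,"rx": 0,"ry": 0,"rz": -0.13}
    - {"fingers": 1,"dx": 0,"dy": 0,"dz": 0,"rx": 0,"ry": 0,"rz": -0.26}
    - {"fingers": 1,"dx": 0,"dy": 0,"dz": -0.6,"rx": 0,"ry": 0,"rz": -0.39}
    - {"fingers": 1,"dx": 0,"dy": 0,"dz": -1.3,"rx": 0,"ry": 0,"rz": -0.52}
    - {"fingers": 1,"dx": 0,"dy": 0,"dz": -2,"rx": 0,"ry": 0,"rz": -0.65}
    - {"fingers": 1,"dx": 0,"dy": 0,"dz": -2.6,"rx": 0,"ry": 0,"rz": -0.78}
    - {"fingers": 1,"dx": 0,"dy": 0,"dz": -3.3,"rx": 0,"ry": 0,"rz": -0.91}
    - {"fingers": 1,"dx": 0,"dy": 0,"dz": -3.9,"rx": 0,"ry": 0,"rz": -1.04}
    - {"fingers": 1,"dx": 0,"dy": 0,"dz": -4.6,"rx": 0,"ry": 0,"rz": -1.17}
    - {"fingers": 1,"dx": 0,"dy": 0,"dz": -5.2,"rx": 0,"ry": 0,"rz": -1.3}
    - {"fingers": 1,"dx": 0,"dy": 0,"dz": -5.6,"rx": 0,"ry": 0,"rz": -1.36}
    - {"fingers": 1,"dx": 0,"dy": 0,"dz": -5.6,"rx": 0,"ry": 0,"rz": -1.36}
    - {"fingers": 1,"dx": 0,"dy": 0,"dz": -5.6,"rx": 0,"ry": 0,"rz": -1.36}
  newtons: 25

```text
time_s: 23.62
ee_pos: [0.4813, 0.0285, 0.1418]
tcp_rot: [[0.001, 0.754, 0.657], [0.002, 0.657, -0.754], [-1.0, 0.002, -0.0]]
wrist_force: [1.3, 1.1, 2.3]
gripper_width: 0.016
```

```bash
python3 - <<'E'
from h import *
st()
E
```

```text
t 23.62 p [481.3  28.5 141.8] jaw 41.09 tilt [0.001 0.002] F [1.3 1.1 2.3] T [ 0.11 -0.34  0.  ] w 16.0 q [ 17.  30. -34. 114.  24.  43.  11.]
```

>>> jog_arm:
  motion:
    - {"fingers": 1,"dx": 0,"dy": 0,"dz": -0.3,"rx": 0,"ry": 0,"rz": -0.05}
    - {"fingers": 1,"dx": 0,"dy": 0,"dz": -0.6,"rx": 0,"ry": 0,"rz": -0.09}
    - {"fingers": 1,"dx": 0,"dy": 0,"dz": -0.6,"rx": 0,"ry": 0,"rz": -0.13}
    - {"fingers": 1,"dx": 0,"dy": 0,"dz": -0.6,"rx": 0,"ry": 0,"rz": -0.13}
    - {"fingers": 1,"dx": 0,"dy": 0,"dz": -0.6,"rx": 0,"ry": 0,"rz": -0.13}

```text
time_s: 24.25
ee_pos: [0.4814, 0.0284, 0.1414]
tcp_rot: [[0.002, 0.832, 0.554], [0.001, 0.554, -0.832], [-1.0, 0.002, 0.0]]
wrist_force: [0.8, -1.4, 3.4]
gripper_width: 0.0158
```

```bash
python3 - <<'E'
from h import *
st()
E
```

```text
t 24.25 p [481.4  28.4 141.4] jaw 33.66 tilt [0.002 0.001] F [ 0.8 -1.4  3.4] T [-0.12 -0.18  0.02] w 15.8 q [ 16.  29. -31. 114.  22.  43.   5.]
```

>>> jog_arm:
  motion:
    - {"fingers": 1,"dx": 0,"dy": 0,"dz": -0.3,"rx": 0,"ry": 0,"rz": -0.05}
    - {"fingers": 1,"dx": 0,"dy": 0,"dz": -0.3,"rx": 0,"ry": 0,"rz": -0.1}
    - {"fingers": 1,"dx": 0,"dy": 0,"dz": -0.3,"rx": 0,"ry": 0,"rz": -0.1}

```text
time_s: 24.62
ee_pos: [0.4815, 0.0282, 0.1413]
tcp_rot: [[0.002, 0.882, 0.471], [-0.0, 0.471, -0.882], [-1.0, 0.002, 0.001]]
wrist_force: [0.9, -2.0, 5.2]
gripper_width: 0.0164
```

```bash
python3 - <<'E'
from h import *
st()
E
```

```text
t 24.62 p [481.5  28.2 141.3] jaw 28.11 tilt [ 0.002 -0.   ] F [ 0.9 -2.   5.2] T [-0.31 -0.15  0.57] w 16.4 q [ 15.  29. -30. 114.  21.  42.   0.]
```

Torque of 0.57 N m against the dog and 5.8 mm lower than the dropped height: cap c is home. Release and go to cap b.

>>> jog_arm:
  motion:
    - {"fingers": 0.6,"dx": 0,"dy": 0,"dz": 0,"rx": 0,"ry": 0,"rz": 0}
    - {"fingers": 0.6,"dx": 0,"dy": 0,"dz": 0,"rx": 0,"ry": 0,"rz": 0}
    - {"fingers": 0.6,"dx": 0,"dy": 0,"dz": 0,"rx": 0,"ry": 0,"rz": 0}
    - {"fingers": 0.6,"dx": 0,"dy": 0,"dz": 40,"rx": 0,"ry": 0,"rz": 0}
    - {"fingers": 0.6,"dx": 0,"dy": 0,"dz": 80,"rx": 0,"ry": 0,"rz": -0.15}
    - {"fingers": 0.6,"dx": -4,"dy": -30,"dz": 85,"rx": 0,"ry": 0,"rz": -0.33}
    - {"fingers": 0.6,"dx": -10,"dy": -84,"dz": 85,"rx": 0,"ry": 0,"rz": -0.51}
    - {"fingers": 0.6,"dx": -10,"dy": -84,"dz": 85,"rx": 0,"ry": 0,"rz": -0.69}
    - {"fingers": 0.6,"dx": -10,"dy": -84,"dz": 85,"rx": 0,"ry": 0,"rz": -0.87}
    - {"fingers": 0.6,"dx": -10,"dy": -84,"dz": 85,"rx": 0,"ry": 0,"rz": -1.05}
    - {"fingers": 0.6,"dx": -10,"dy": -84,"dz": 85,"rx": 0,"ry": 0,"rz": -1.23}
    - {"fingers": 0.6,"dx": -10,"dy": -84,"dz": 85,"rx": 0,"ry": 0,"rz": -1.41}
    - {"fingers": 0.6,"dx": -10,"dy": -84,"dz": 85,"rx": 0,"ry": 0,"rz": -1.59}
    - {"fingers": 0.6,"dx": -10,"dy": -84,"dz": 85,"rx": 0,"ry": 0,"rz": -1.707}
    - {"fingers": 0.6,"dx": -10,"dy": -84,"dz": 85,"rx": 0,"ry": 0,"rz": -1.707}
    - {"fingers": 0.6,"dx": -10,"dy": -84,"dz": 85,"rx": 0,"ry": 0,"rz": -1.707}

```text
time_s: 26.62
ee_pos: [0.4713, -0.0557, 0.2261]
tcp_rot: [[-0.001, 0.349, -0.937], [-0.002, -0.937, -0.349], [-1.0, 0.002, 0.002]]
wrist_force: [0.1, -0.2, -0.9]
gripper_width: 0.0372
```

```bash
python3 - <<'E'
from h import *
st(); c=snap("wrist","w8"); print((-c["R"].T@c["t"]).round(3))
p=w2pix(c,[(.4715,-.0565,.171),(.4625,-.141,.171),(.481,.028,.157)]); print(p.round(0))
s=snap("top","top2"); o=s["color"][185:250,205:350]; o=cv2.resize(o,None,fx=5,fy=5,interpolation=cv2.INTER_CUBIC)
w=cv2.resize(c["color"],(725,544))[:270]
cv2.imwrite("pics/c8.png",(255*(np.vstack([o,w])/255.)**.7).astype(np.uint8))
E
```

```text
t 26.62 p [471.3 -55.7 226.1] jaw -69.59 tilt [-0.001 -0.002] F [ 0.1 -0.2 -0.9] T [-0.05  0.03 -0.03] w 37.2 q [ 10.  20.  -8. 109.   4.  52. -70.]
[ 0.548 -0.026  0.392]
[[259. 204.]
 [340. 242.]
 [174. 158.]]
```

View pics/c8.png

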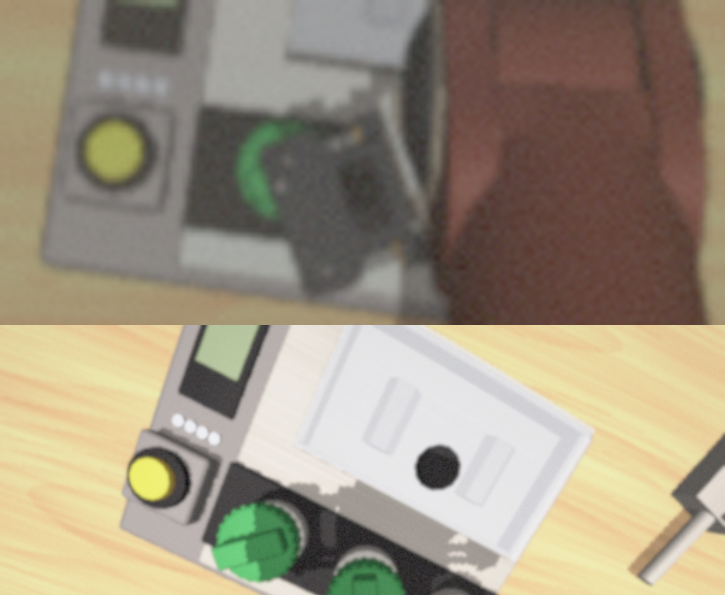

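The lid is shut with both nuts under it, and cap b's bar is lined up between the jaws. Descend and grip.

>>> jog_arm:
  motion:
    - {"fingers": 0.6,"dx": 0,"dy": 0,"dz": -40,"rx": 0,"ry": 0,"rz": 0}
    - {"fingers": 0.6,"dx": 0,"dy": 0,"dz": -55,"rx": 0,"ry": 0,"rz": 0}
    - {"fingers": 0.6,"dx": 0,"dy": 0,"dz": -65,"rx": 0,"ry": 0,"rz": 0}
    - {"fingers": 0.6,"dx": 0,"dy": 0,"dz": -71,"rx": 0,"ry": 0,"rz": 0}
    - {"fingers": 0.6,"dx": 0,"dy": 0,"dz": -71,"rx": 0,"ry": 0,"rz": 0}
    - {"fingers": 1,"dx": 0,"dy": 0,"dz": -71,"rx": 0,"ry": 0,"rz": 0}
    - {"fingers": 1,"dx": 0,"dy": 0,"dz": -71,"rx": 0,"ry": 0,"rz": 0}
    - {"fingers": 1,"dx": 0,"dy": 0,"dz": -71,"rx": 0,"ry": 0,"rz": 0}
    - {"fingers": 1,"dx": 0,"dy": 0,"dz": -71,"rx": 0,"ry": 0,"rz": 0}
    - {"fingers": 1,"dx": 0,"dy": 0,"dz": -71,"rx": 0,"ry": 0,"rz": 0}
  newtons: 20

```text
time_s: 27.98
ee_pos: [0.4716, -0.0559, 0.1554]
tcp_rot: [[-0.0, 0.348, -0.938], [-0.002, -0.938, -0.348], [-1.0, 0.002, 0.001]]
wrist_force: [0.1, -0.5, 0.5]
gripper_width: 0.0156
```

```bash
python3 - <<'E'
from h import *
st()
E
```

```text
t 27.98 p [471.6 -55.9 155.4] jaw -69.64 tilt [-0.    -0.002] F [ 0.1 -0.5  0.5] T [-0.05 -0.04  0.04] w 15.6 q [ 10.  25.  -8. 114.   5.  41. -71.]
```

>>> jog_arm:
  motion:
    - {"fingers": 1,"dx": 0,"dy": 0,"dz": 0,"rx": 0,"ry": 0,"rz": 0.13}
    - {"fingers": 1,"dx": 0,"dy": 0,"dz": 0,"rx": 0,"ry": 0,"rz": 0.26}
    - {"fingers": 1,"dx": 0,"dy": 0,"dz": 0,"rx": 0,"ry": 0,"rz": 0.39}
    - {"fingers": 1,"dx": 0,"dy": 0,"dz": 0,"rx": 0,"ry": 0,"rz": 0.52}
    - {"fingers": 1,"dx": 0,"dy": 0,"dz": 0,"rx": 0,"ry": 0,"rz": 0.65}
    - {"fingers": 1,"dx": 0,"dy": 0,"dz": 0,"rx": 0,"ry": 0,"rz": 0.78}
    - {"fingers": 1,"dx": 0,"dy": 0,"dz": 0,"rx": 0,"ry": 0,"rz": 0.91}
    - {"fingers": 1,"dx": 0,"dy": 0,"dz": 0,"rx": 0,"ry": 0,"rz": 1.04}
    - {"fingers": 1,"dx": 0,"dy": 0,"dz": 0,"rx": 0,"ry": 0,"rz": 1.15}
    - {"fingers": 1,"dx": 0,"dy": 0,"dz": 0,"rx": 0,"ry": 0,"rz": 1.19}
    - {"fingers": 1,"dx": 0,"dy": 0,"dz": 0,"rx": 0,"ry": 0,"rz": 1.19}
    - {"fingers": 1,"dx": 0,"dy": 0,"dz": 0,"rx": 0,"ry": 0,"rz": 1.19}

```text
time_s: 29.48
ee_pos: [0.4716, -0.0559, 0.1554]
tcp_rot: [[0.002, 1.0, -0.026], [-0.001, -0.026, -1.0], [-1.0, 0.002, 0.001]]
wrist_force: [0.1, 0.3, -0.1]
gripper_width: 0.0159
```

```bash
python3 - <<'E'
from h import *
st()
E
```

```text
t 29.48 p [471.6 -55.9 155.4] jaw -1.51 tilt [ 0.002 -0.001] F [ 0.1  0.3 -0.1] T [ 0.03 -0.05 -0.02] w 15.9 q [ 23.  27. -27. 114.  17.  43. -16.]
```

Release, lower 8 mm to test the drop, and regrip.

>>> jog_arm:
  motion:
    - {"fingers": 0.7,"dx": 0,"dy": 0,"dz": 0,"rx": 0,"ry": 0,"rz": 0}
    - {"fingers": 0.7,"dx": 0,"dy": 0,"dz": 0,"rx": 0,"ry": 0,"rz": 0}
    - {"fingers": 0.7,"dx": 0,"dy": 0,"dz": 0,"rx": 0,"ry": 0,"rz": 0}
    - {"fingers": 0.7,"dx": 0,"dy": 0,"dz": -4,"rx": 0,"ry": 0,"rz": 0}
    - {"fingers": 0.7,"dx": 0,"dy": 0,"dz": -8,"rx": 0,"ry": 0,"rz": 0}
    - {"fingers": 0.7,"dx": 0,"dy": 0,"dz": -8,"rx": 0,"ry": 0,"rz": 0}
    - {"fingers": 0.7,"dx": 0,"dy": 0,"dz": -8,"rx": 0,"ry": 0,"rz": 0}

```text
time_s: 30.35
ee_pos: [0.4716, -0.0558, 0.1473]
tcp_rot: [[0.002, 1.0, -0.026], [-0.001, -0.026, -1.0], [-1.0, 0.002, 0.001]]
wrist_force: [-0.1, 1.0, 0.3]
gripper_width: 0.028
```

```bash
python3 - <<'E'
from h import *
st()
E
```

```text
t 30.35 p [471.6 -55.8 147.3] jaw -1.5 tilt [ 0.002 -0.001] F [-0.1  1.   0.3] T [ 0.   -0.09 -0.  ] w 28.0 q [ 23.  27. -27. 114.  18.  42. -16.]
```

>>> jog_arm:
  motion:
    - {"fingers": 1,"dx": 0,"dy": 0,"dz": 0,"rx": 0,"ry": 0,"rz": 0}
    - {"fingers": 1,"dx": 0,"dy": 0,"dz": 0,"rx": 0,"ry": 0,"rz": 0}
    - {"fingers": 1,"dx": 0,"dy": 0,"dz": 0,"rx": 0,"ry": 0,"rz": 0}
    - {"fingers": 1,"dx": 0,"dy": 0,"dz": 0,"rx": 0,"ry": 0,"rz": 0}
    - {"fingers": 1,"dx": 0,"dy": 0,"dz": 0,"rx": 0,"ry": 0,"rz": -0.13}
    - {"fingers": 1,"dx": 0,"dy": 0,"dz": 0,"rx": 0,"ry": 0,"rz": -0.26}
    - {"fingers": 1,"dx": 0,"dy": 0,"dz": -0.6,"rx": 0,"ry": 0,"rz": -0.39}
    - {"fingers": 1,"dx": 0,"dy": 0,"dz": -1.3,"rx": 0,"ry": 0,"rz": -0.52}
    - {"fingers": 1,"dx": 0,"dy": 0,"dz": -2,"rx": 0,"ry": 0,"rz": -0.65}
    - {"fingers": 1,"dx": 0,"dy": 0,"dz": -2.6,"rx": 0,"ry": 0,"rz": -0.78}
    - {"fingers": 1,"dx": 0,"dy": 0,"dz": -3.3,"rx": 0,"ry": 0,"rz": -0.91}
    - {"fingers": 1,"dx": 0,"dy": 0,"dz": -3.9,"rx": 0,"ry": 0,"rz": -1.04}
    - {"fingers": 1,"dx": 0,"dy": 0,"dz": -4.6,"rx": 0,"ry": 0,"rz": -1.17}
    - {"fingers": 1,"dx": 0,"dy": 0,"dz": -5.2,"rx": 0,"ry": 0,"rz": -1.3}
    - {"fingers": 1,"dx": 0,"dy": 0,"dz": -5.7,"rx": 0,"ry": 0,"rz": -1.4}
    - {"fingers": 1,"dx": 0,"dy": 0,"dz": -5.9,"rx": 0,"ry": 0,"rz": -1.46}
    - {"fingers": 1,"dx": 0,"dy": 0,"dz": -5.9,"rx": 0,"ry": 0,"rz": -1.5}
    - {"fingers": 1,"dx": 0,"dy": 0,"dz": -5.9,"rx": 0,"ry": 0,"rz": -1.5}
    - {"fingers": 1,"dx": 0,"dy": 0,"dz": -5.9,"rx": 0,"ry": 0,"rz": -1.5}
  newtons: 25

```text
time_s: 32.72
ee_pos: [0.4725, -0.0561, 0.1418]
tcp_rot: [[0.001, 0.046, -0.999], [-0.002, -0.999, -0.046], [-1.0, 0.003, -0.001]]
wrist_force: [2.3, -1.0, 2.3]
gripper_width: 0.0153
```

```bash
python3 - <<'E'
from h import *
st()
E
```

```text
t 32.73 p [472.5 -56.1 141.8] jaw -87.39 tilt [ 0.001 -0.002] F [ 2.3 -1.   2.3] T [-0.36 -0.38  0.36] w 15.3 q [  5.  26.  -2. 115.   1.  39. -85.]
```

>>> jog_arm:
  motion:
    - {"fingers": 1,"dx": 0,"dy": 0,"dz": -0.3,"rx": 0,"ry": 0,"rz": -0.04}
    - {"fingers": 1,"dx": 0,"dy": 0,"dz": -0.5,"rx": 0,"ry": 0,"rz": -0.08}
    - {"fingers": 1,"dx": 0,"dy": 0,"dz": -0.5,"rx": 0,"ry": 0,"rz": -0.08}

```text
time_s: 33.1
ee_pos: [0.4723, -0.0564, 0.1415]
tcp_rot: [[0.001, -0.035, -0.999], [-0.003, -0.999, 0.035], [-1.0, 0.003, -0.001]]
wrist_force: [0.1, -1.3, 4.5]
gripper_width: 0.016
```

```bash
python3 - <<'E'
from h import *
st()
E
```

```text
t 33.1 p [472.3 -56.4 141.5] jaw -92.02 tilt [ 0.001 -0.003] F [ 0.1 -1.3  4.5] T [-0.36 -0.01  0.57] w 16.0 q [  4.  26.  -0. 115.   1.  39. -88.]
```

Torque saturates at 0.57 N m, the same as c: cap b is home. On to cap a.

>>> jog_arm:
  motion:
    - {"fingers": 0.6,"dx": 0,"dy": 0,"dz": 0,"rx": 0,"ry": 0,"rz": 0}
    - {"fingers": 0.6,"dx": 0,"dy": 0,"dz": 0,"rx": 0,"ry": 0,"rz": 0}
    - {"fingers": 0.6,"dx": 0,"dy": 0,"dz": 0,"rx": 0,"ry": 0,"rz": 0}
    - {"fingers": 0.6,"dx": 0,"dy": 0,"dz": 40,"rx": 0,"ry": 0,"rz": 0}
    - {"fingers": 0.6,"dx": 0,"dy": 0,"dz": 80,"rx": 0,"ry": 0,"rz": 0.15}
    - {"fingers": 0.6,"dx": -4,"dy": -30,"dz": 80,"rx": 0,"ry": 0,"rz": 0.33}
    - {"fingers": 0.6,"dx": -10,"dy": -84,"dz": 80,"rx": 0,"ry": 0,"rz": 0.51}
    - {"fingers": 0.6,"dx": -10,"dy": -84,"dz": 80,"rx": 0,"ry": 0,"rz": 0.69}
    - {"fingers": 0.6,"dx": -10,"dy": -84,"dz": 80,"rx": 0,"ry": 0,"rz": 0.87}
    - {"fingers": 0.6,"dx": -10,"dy": -84,"dz": 80,"rx": 0,"ry": 0,"rz": 1.05}
    - {"fingers": 0.6,"dx": -10,"dy": -84,"dz": 80,"rx": 0,"ry": 0,"rz": 1.23}
    - {"fingers": 0.6,"dx": -10,"dy": -84,"dz": 80,"rx": 0,"ry": 0,"rz": 1.38}
    - {"fingers": 0.6,"dx": -10,"dy": -84,"dz": 60,"rx": 0,"ry": 0,"rz": 1.38}
    - {"fingers": 0.6,"dx": -10,"dy": -84,"dz": 40,"rx": 0,"ry": 0,"rz": 1.38}
    - {"fingers": 0.6,"dx": -10,"dy": -84,"dz": 40,"rx": 0,"ry": 0,"rz": 1.38}

```text
time_s: 34.98
ee_pos: [0.4609, -0.1401, 0.1802]
tcp_rot: [[-0.001, 0.974, -0.225], [0.001, -0.225, -0.974], [-1.0, -0.001, -0.001]]
wrist_force: [0.1, 0.1, 0.7]
gripper_width: 0.0372
```

```bash
python3 - <<'E'
from h import *
st(); c=snap("wrist","w9",scale=1.4)
E
```

```text
t 34.98 p [ 460.9 -140.1  180.2] jaw -12.98 tilt [-0.001  0.001] F [0.1 0.1 0.7] T [-0.03 -0.08 -0.01] w 37.2 q [ 27.  24. -18. 111.  10.  46.  -9.]
```

View pics/w9.png

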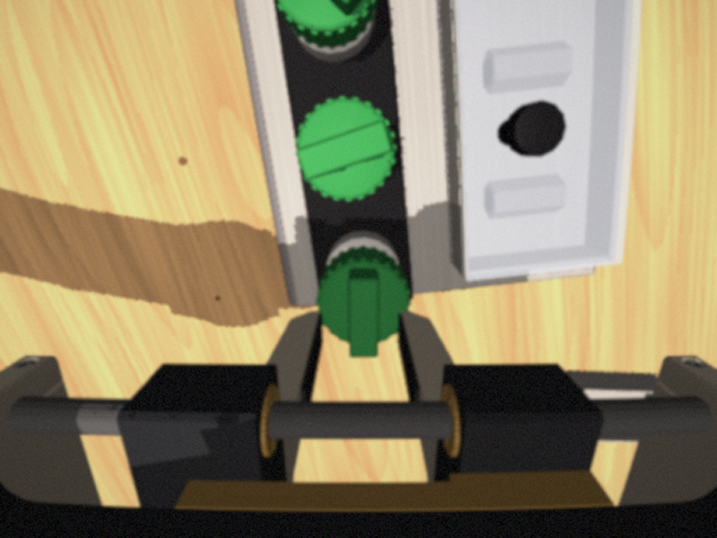

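Cap a's bar at (363,312) is aligned between the fingers.

>>> jog_arm:
  motion:
    - {"fingers": 0.6,"dx": 2,"dy": -0.5,"dz": -10,"rx": 0,"ry": 0,"rz": 0}
    - {"fingers": 0.6,"dx": 2,"dy": -0.5,"dz": -20,"rx": 0,"ry": 0,"rz": 0}
    - {"fingers": 0.6,"dx": 2,"dy": -0.5,"dz": -25,"rx": 0,"ry": 0,"rz": 0}
    - {"fingers": 0.6,"dx": 2,"dy": -0.5,"dz": -25,"rx": 0,"ry": 0,"rz": 0}
    - {"fingers": 1,"dx": 2,"dy": -0.5,"dz": -25,"rx": 0,"ry": 0,"rz": 0}
    - {"fingers": 1,"dx": 2,"dy": -0.5,"dz": -25,"rx": 0,"ry": 0,"rz": 0}
    - {"fingers": 1,"dx": 2,"dy": -0.5,"dz": -25,"rx": 0,"ry": 0,"rz": 0}
    - {"fingers": 1,"dx": 2,"dy": -0.5,"dz": -25,"rx": 0,"ry": 0,"rz": 0}
    - {"fingers": 1,"dx": 2,"dy": -0.5,"dz": -25,"rx": 0,"ry": 0,"rz": 0}
  newtons: 20

```text
time_s: 36.15
ee_pos: [0.464, -0.1407, 0.1563]
tcp_rot: [[0.002, 0.974, -0.224], [0.001, -0.224, -0.974], [-1.0, 0.002, -0.001]]
wrist_force: [0.6, -0.5, 0.1]
gripper_width: 0.0159
```

```bash
python3 - <<'E'
from h import *
st()
E
```

```text
t 36.15 p [ 464.  -140.7  156.3] jaw -12.97 tilt [0.002 0.001] F [ 0.6 -0.5  0.1] T [-0.04 -0.14  0.  ] w 15.9 q [ 26.  26. -17. 112.  11.  43. -10.]
```

>>> jog_arm:
  motion:
    - {"fingers": 1,"dx": 0,"dy": 0,"dz": 0,"rx": 0,"ry": 0,"rz": 0.13}
    - {"fingers": 1,"dx": 0,"dy": 0,"dz": 0,"rx": 0,"ry": 0,"rz": 0.26}
    - {"fingers": 1,"dx": 0,"dy": 0,"dz": 0,"rx": 0,"ry": 0,"rz": 0.39}
    - {"fingers": 1,"dx": 0,"dy": 0,"dz": 0,"rx": 0,"ry": 0,"rz": 0.52}
    - {"fingers": 1,"dx": 0,"dy": 0,"dz": 0,"rx": 0,"ry": 0,"rz": 0.65}
    - {"fingers": 1,"dx": 0,"dy": 0,"dz": 0,"rx": 0,"ry": 0,"rz": 0.78}
    - {"fingers": 1,"dx": 0,"dy": 0,"dz": 0,"rx": 0,"ry": 0,"rz": 0.91}
    - {"fingers": 1,"dx": 0,"dy": 0,"dz": 0,"rx": 0,"ry": 0,"rz": 1.04}
    - {"fingers": 1,"dx": 0,"dy": 0,"dz": 0,"rx": 0,"ry": 0,"rz": 1.17}
    - {"fingers": 1,"dx": 0,"dy": 0,"dz": 0,"rx": 0,"ry": 0,"rz": 1.25}
    - {"fingers": 1,"dx": 0,"dy": 0,"dz": 0,"rx": 0,"ry": 0,"rz": 1.25}
    - {"fingers": 1,"dx": 0,"dy": 0,"dz": 0,"rx": 0,"ry": 0,"rz": 1.25}

```text
time_s: 37.65
ee_pos: [0.4636, -0.1408, 0.1561]
tcp_rot: [[-0.001, 0.521, 0.853], [0.002, 0.853, -0.521], [-1.0, 0.001, -0.002]]
wrist_force: [-0.4, 0.4, -1.0]
gripper_width: 0.016
```

```bash
python3 - <<'E'
from h import *
st()
E
```

```text
t 37.65 p [ 463.6 -140.8  156.1] jaw 58.57 tilt [-0.001  0.002] F [-0.4  0.4 -1. ] T [ 0.01 -0.01 -0.05] w 16.0 q [ 40.  30. -38. 112.  24.  46.  48.]
```

>>> jog_arm:
  motion:
    - {"fingers": 0.7,"dx": 0,"dy": 0,"dz": 0,"rx": 0,"ry": 0,"rz": 0}
    - {"fingers": 0.7,"dx": 0,"dy": 0,"dz": 0,"rx": 0,"ry": 0,"rz": 0}
    - {"fingers": 0.7,"dx": 0,"dy": 0,"dz": 0,"rx": 0,"ry": 0,"rz": 0}
    - {"fingers": 0.7,"dx": 0,"dy": 0,"dz": -4,"rx": 0,"ry": 0,"rz": 0}
    - {"fingers": 0.7,"dx": 0,"dy": 0,"dz": -9,"rx": 0,"ry": 0,"rz": 0}
    - {"fingers": 0.7,"dx": 0,"dy": 0,"dz": -9,"rx": 0,"ry": 0,"rz": 0}
    - {"fingers": 0.7,"dx": 0,"dy": 0,"dz": -9,"rx": 0,"ry": 0,"rz": 0}

```text
time_s: 38.52
ee_pos: [0.4636, -0.1408, 0.1471]
tcp_rot: [[-0.001, 0.521, 0.853], [0.002, 0.853, -0.521], [-1.0, 0.001, -0.002]]
wrist_force: [0.8, 0.8, 0.6]
gripper_width: 0.0279
```

```bash
python3 - <<'E'
from h import *
st()
E
```

```text
t 38.52 p [ 463.6 -140.8  147.1] jaw 58.57 tilt [-0.001  0.002] F [0.8 0.8 0.6] T [ 0.02 -0.18  0.04] w 27.9 q [ 40.  30. -37. 113.  25.  45.  47.]
```

Dropped. Screw in.

>>> jog_arm:
  motion:
    - {"fingers": 1,"dx": 0,"dy": 0,"dz": 0,"rx": 0,"ry": 0,"rz": 0}
    - {"fingers": 1,"dx": 0,"dy": 0,"dz": 0,"rx": 0,"ry": 0,"rz": 0}
    - {"fingers": 1,"dx": 0,"dy": 0,"dz": 0,"rx": 0,"ry": 0,"rz": 0}
    - {"fingers": 1,"dx": 0,"dy": 0,"dz": 0,"rx": 0,"ry": 0,"rz": 0}
    - {"fingers": 1,"dx": 0,"dy": 0,"dz": 0,"rx": 0,"ry": 0,"rz": -0.13}
    - {"fingers": 1,"dx": 0,"dy": 0,"dz": 0,"rx": 0,"ry": 0,"rz": -0.26}
    - {"fingers": 1,"dx": 0,"dy": 0,"dz": -0.6,"rx": 0,"ry": 0,"rz": -0.39}
    - {"fingers": 1,"dx": 0,"dy": 0,"dz": -1.3,"rx": 0,"ry": 0,"rz": -0.52}
    - {"fingers": 1,"dx": 0,"dy": 0,"dz": -2,"rx": 0,"ry": 0,"rz": -0.65}
    - {"fingers": 1,"dx": 0,"dy": 0,"dz": -2.6,"rx": 0,"ry": 0,"rz": -0.78}
    - {"fingers": 1,"dx": 0,"dy": 0,"dz": -3.3,"rx": 0,"ry": 0,"rz": -0.91}
    - {"fingers": 1,"dx": 0,"dy": 0,"dz": -3.9,"rx": 0,"ry": 0,"rz": -1.04}
    - {"fingers": 1,"dx": 0,"dy": 0,"dz": -4.6,"rx": 0,"ry": 0,"rz": -1.17}
    - {"fingers": 1,"dx": 0,"dy": 0,"dz": -5.2,"rx": 0,"ry": 0,"rz": -1.3}
    - {"fingers": 1,"dx": 0,"dy": 0,"dz": -5.7,"rx": 0,"ry": 0,"rz": -1.4}
    - {"fingers": 1,"dx": 0,"dy": 0,"dz": -5.9,"rx": 0,"ry": 0,"rz": -1.46}
    - {"fingers": 1,"dx": 0,"dy": 0,"dz": -6,"rx": 0,"ry": 0,"rz": -1.5}
    - {"fingers": 1,"dx": 0,"dy": 0,"dz": -6.2,"rx": 0,"ry": 0,"rz": -1.56}
    - {"fingers": 1,"dx": 0,"dy": 0,"dz": -6.2,"rx": 0,"ry": 0,"rz": -1.58}
    - {"fingers": 1,"dx": 0,"dy": 0,"dz": -6.2,"rx": 0,"ry": 0,"rz": -1.58}
  newtons: 25

```text
time_s: 41.02
ee_pos: [0.4633, -0.1414, 0.1413]
tcp_rot: [[0.002, 0.85, -0.527], [-0.001, -0.527, -0.85], [-1.0, 0.002, -0.0]]
wrist_force: [-1.1, -1.5, 5.4]
gripper_width: 0.0163
```

```bash
python3 - <<'E'
from h import *
st()
E
```

```text
t 41.02 p [ 463.3 -141.4  141.3] jaw -31.79 tilt [ 0.002 -0.001] F [-1.1 -1.5  5.4] T [-0.56  0.56  0.6 ] w 16.3 q [ 22.  27. -11. 114.   8.  40. -25.]
```

Torque 0.6 N m at 141.3 mm: cap a is home. I'll release it and repeat the earlier overhead view to verify before pressing the button.

>>> jog_arm:
  motion:
    - {"fingers": 0.6,"dx": 0,"dy": 0,"dz": 0,"rx": 0,"ry": 0,"rz": 0}
    - {"fingers": 0.6,"dx": 0,"dy": 0,"dz": 0,"rx": 0,"ry": 0,"rz": 0}
    - {"fingers": 0.6,"dx": 0,"dy": 0,"dz": 0,"rx": 0,"ry": 0,"rz": 0}
    - {"fingers": 0.6,"dx": 0,"dy": 0,"dz": 40,"rx": 0,"ry": 0,"rz": 0}
    - {"fingers": 0.6,"dx": 0,"dy": 0,"dz": 80,"rx": 0,"ry": 0,"rz": 0.15}
    - {"fingers": 0.6,"dx": 20,"dy": 30,"dz": 119,"rx": 0,"ry": 0,"rz": 0.33}
    - {"fingers": 0.6,"dx": 50,"dy": 60,"dz": 119,"rx": 0,"ry": 0,"rz": 0.51}
    - {"fingers": 0.6,"dx": 82,"dy": 87,"dz": 119,"rx": 0,"ry": 0,"rz": 0.69}
    - {"fingers": 0.6,"dx": 82,"dy": 87,"dz": 119,"rx": 0,"ry": 0,"rz": 0.87}
    - {"fingers": 0.6,"dx": 82,"dy": 87,"dz": 119,"rx": 0,"ry": 0,"rz": 1.05}
    - {"fingers": 0.6,"dx": 82,"dy": 87,"dz": 119,"rx": 0,"ry": 0,"rz": 1.23}
    - {"fingers": 0.6,"dx": 82,"dy": 87,"dz": 119,"rx": 0,"ry": 0,"rz": 1.41}
    - {"fingers": 0.6,"dx": 82,"dy": 87,"dz": 119,"rx": 0,"ry": 0,"rz": 1.59}
    - {"fingers": 1,"dx": 82,"dy": 87,"dz": 119,"rx": 0,"ry": 0,"rz": 1.77}
    - {"fingers": 1,"dx": 82,"dy": 87,"dz": 119,"rx": 0,"ry": 0,"rz": 1.95}
    - {"fingers": 1,"dx": 82,"dy": 87,"dz": 119,"rx": 0,"ry": 0,"rz": 2.02}
    - {"fingers": 1,"dx": 82,"dy": 87,"dz": 119,"rx": 0,"ry": 0,"rz": 2.02}
    - {"fingers": 1,"dx": 82,"dy": 87,"dz": 119,"rx": 0,"ry": 0,"rz": 2.02}

```text
time_s: 43.28
ee_pos: [0.5453, -0.0543, 0.2602]
tcp_rot: [[-0.0, 0.107, 0.994], [0.002, 0.994, -0.107], [-1.0, 0.002, -0.0]]
wrist_force: [0.9, -0.4, 0.3]
gripper_width: 0.0006
```

```bash
python3 - <<'E'
from h import *
st(); c=snap("wrist","w10"); s=snap("scene","scene1")
f=2.1; g=(255*(c["color"]/255.)**.6).astype(np.uint8)
a=cv2.resize(g[70:215,96:400],None,fx=2.5,fy=2.5,interpolation=cv2.INTER_CUBIC)
b=s["color"][110:290,120:420]; b=cv2.resize(b,(int(300*235/180),235)); b=cv2.copyMakeBorder(b,0,0,0,a.shape[1]-b.shape[1],cv2.BORDER_CONSTANT)
o=np.vstack([a,b]); print(o.shape); cv2.imwrite("pics/c10.png",o)
E
```

```text
t 43.27 p [545.3 -54.3 260.2] jaw 83.88 tilt [-0.     0.002] F [ 0.9 -0.4  0.3] T [ 0.05 -0.19  0.02] w 0.6 q [ 31.  29. -43.  94.  21.  65.  67.]
(597, 760, 3)
```

View pics/c10.png

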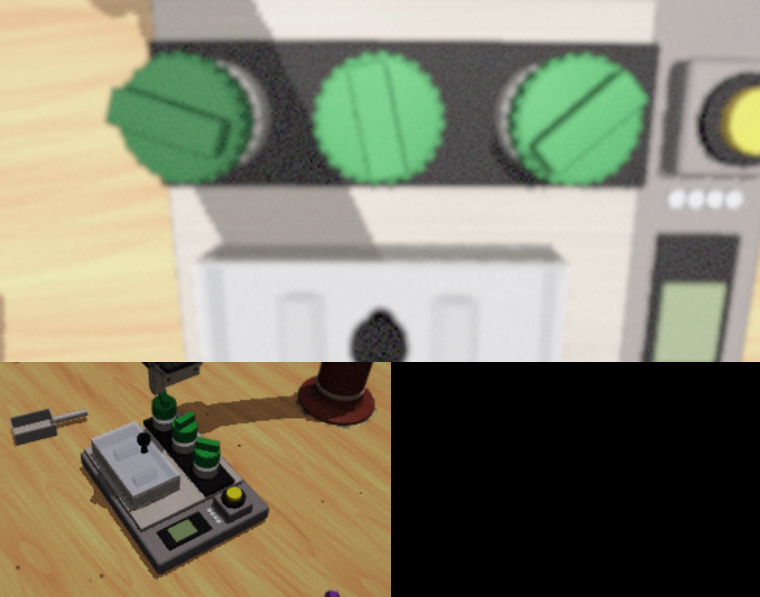

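Bar angles give A ≈ 107 (a), 108 (b) and 107.5 (c), so all three are home. The lid is shut with two nuts inside. Now the button.

>>> jog_arm:
  motion:
    - {"fingers": 1,"dx": -20,"dy": 60,"dz": 0,"rx": 0,"ry": 0,"rz": 0}
    - {"fingers": 1,"dx": -40,"dy": 120,"dz": 0,"rx": 0,"ry": 0,"rz": 0}
    - {"fingers": 1,"dx": -53,"dy": 181,"dz": -30,"rx": 0,"ry": 0,"rz": 0}
    - {"fingers": 1,"dx": -53,"dy": 181,"dz": -80,"rx": 0,"ry": 0,"rz": 0}
    - {"fingers": 1,"dx": -53,"dy": 181,"dz": -120,"rx": 0,"ry": 0,"rz": 0}
    - {"fingers": 1,"dx": -53,"dy": 181,"dz": -150,"rx": 0,"ry": 0,"rz": 0}
    - {"fingers": 1,"dx": -53,"dy": 181,"dz": -158,"rx": 0,"ry": 0,"rz": 0}
    - {"fingers": 1,"dx": -53,"dy": 181,"dz": -158,"rx": 0,"ry": 0,"rz": 0}
    - {"fingers": 1,"dx": -53,"dy": 181,"dz": -158,"rx": 0,"ry": 0,"rz": 0}

```text
time_s: 44.5
ee_pos: [0.4933, 0.1272, 0.1036]
tcp_rot: [[0.003, 0.106, 0.994], [0.003, 0.994, -0.106], [-1.0, 0.003, 0.002]]
wrist_force: [0.8, 0.6, -0.4]
gripper_width: 0.0002
```

```bash
python3 - <<'E'
from h import *
st(); c=snap("wrist","w11",scale=1.2)
E
```

```text
t 44.5 p [493.3 127.2 103.6] jaw 83.9 tilt [0.003 0.003] F [ 0.8  0.6 -0.4] T [-0.   -0.15 -0.07] w 0.2 q [  7.  36. -36. 112.  31.  42.  36.]
```

View pics/w11.png

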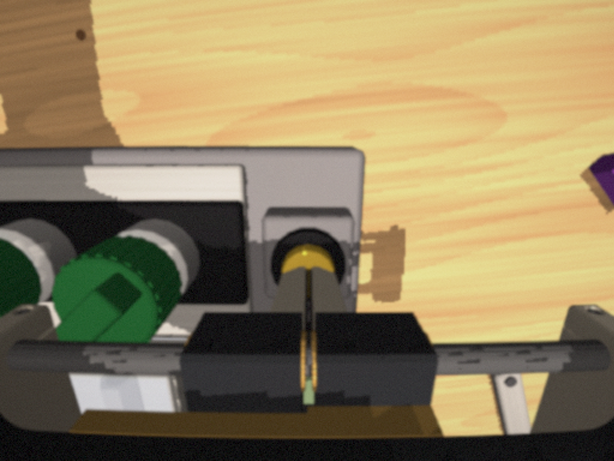

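The fingertips are centred over the button at (308,260). Press.

>>> jog_arm:
  motion:
    - {"fingers": 1,"dx": 0,"dy": 0,"dz": -8,"rx": 0,"ry": 0,"rz": 0}
    - {"fingers": 1,"dx": 0,"dy": 0,"dz": -12,"rx": 0,"ry": 0,"rz": 0}
    - {"fingers": 1,"dx": 0,"dy": 0,"dz": -15,"rx": 0,"ry": 0,"rz": 0}
    - {"fingers": 1,"dx": 0,"dy": 0,"dz": -17,"rx": 0,"ry": 0,"rz": 0}
    - {"fingers": 1,"dx": 0,"dy": 0,"dz": -17,"rx": 0,"ry": 0,"rz": 0}

```text
time_s: 45.18
ee_pos: [0.4944, 0.1274, 0.0917]
tcp_rot: [[0.008, 0.106, 0.994], [-0.001, 0.994, -0.106], [-1.0, 0.0, 0.008]]
wrist_force: [-7.6, -4.0, 37.7]
gripper_width: 0.0004
```

It stopped 3.5 mm short of full travel at 38 N, so I'll back off. The closed fingers, about 35 mm wide, may be landing on the dark collar around the 32 mm button.

>>> jog_arm:
  motion:
    - {"fingers": 1,"dx": 0,"dy": 0,"dz": 5,"rx": 0,"ry": 0,"rz": 0}
    - {"fingers": 1,"dx": 0,"dy": 0,"dz": 30,"rx": 0,"ry": 0,"rz": 0}
    - {"fingers": 0.6,"dx": 30,"dy": 0,"dz": 60,"rx": 0,"ry": -0.008,"rz": 0}
    - {"fingers": 0.6,"dx": 60,"dy": 0,"dz": 60,"rx": 0,"ry": -0.008,"rz": 0}
    - {"fingers": 0.6,"dx": 60,"dy": 0,"dz": 60,"rx": 0,"ry": -0.008,"rz": 0}
    - {"fingers": 0.6,"dx": 60,"dy": 0,"dz": 60,"rx": 0,"ry": -0.008,"rz": 0}

```text
time_s: 45.92
ee_pos: [0.5529, 0.1273, 0.1509]
tcp_rot: [[0.013, 0.106, 0.994], [-0.001, 0.994, -0.106], [-1.0, 0.0, 0.013]]
wrist_force: [0.4, -0.4, 0.1]
gripper_width: 0.0348
```

```bash
python3 - <<'E'
from h import *
st(); c=snap("wrist","w12"); s=snap("scene","scene2"); print((-c["R"].T@c["t"]).round(3))
p=w2pix(c,[(.493,.127,.094)])[0].astype(int); q=w2pix(s,[(.493,.127,.094)])[0].astype(int); print(p,q)
cr=lambda im,p,r:cv2.resize(im[p[1]-r:p[1]+r,p[0]-r:p[0]+r],(390,390),interpolation=cv2.INTER_CUBIC)
cv2.imwrite("pics/c12.png",np.hstack([cr(c["color"],p,40),cr(s["color"],q,30)]))
h=cv2.cvtColor(c["color"],cv2.COLOR_BGR2HSV); m=(h[...,0]>24)&(h[...,0]<35)&(h[...,1]>170); ys,xs=np.nonzero(m); k=np.hypot(xs-p[0],ys-p[1])<40
w=pix2w(c,np.c_[xs[k],ys[k]],.094); print((w.mean(0)*1e3).round(1),(np.ptp(w,axis=0)*1e3).round(1))
E
```

```text
t 45.92 p [552.9 127.3 150.9] jaw 83.93 tilt [ 0.013 -0.001] F [ 0.4 -0.4  0.1] T [ 0.02 -0.17 -0.03] w 34.8 q [  9.  37. -38. 100.  28.  52.  42.]
[0.465 0.137 0.315]
[248 139] [299 210]
[495.5 130.5  94. ] [30.9 29.4  0. ]
```

View pics/c12.png

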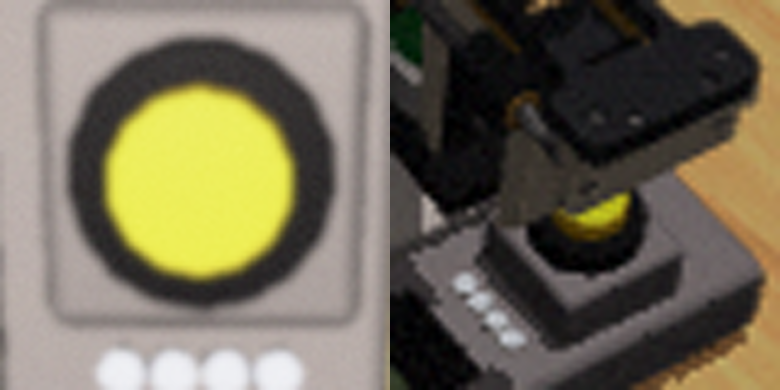

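The picture shows a black collar about 44 mm across around the button, which two closed fingers would foul. I'll press with one fingertip only, using the -y finger with the gripper partly open.

>>> jog_arm:
  motion:
    - {"fingers": 0.6,"dx": -30,"dy": 28,"dz": 0,"rx": 0,"ry": 0.013,"rz": 0}
    - {"fingers": 0.6,"dx": -56,"dy": 28,"dz": -10,"rx": 0,"ry": 0.013,"rz": 0}
    - {"fingers": 0.6,"dx": -56,"dy": 28,"dz": -40,"rx": 0,"ry": 0.013,"rz": 0}
    - {"fingers": 0.6,"dx": -56,"dy": 28,"dz": -52,"rx": 0,"ry": 0.013,"rz": 0}
    - {"fingers": 0.6,"dx": -56,"dy": 28,"dz": -57,"rx": 0,"ry": 0.013,"rz": 0}
    - {"fingers": 0.6,"dx": -56,"dy": 28,"dz": -60,"rx": 0,"ry": 0.013,"rz": 0}
    - {"fingers": 0.6,"dx": -56,"dy": 28,"dz": -60,"rx": 0,"ry": 0.013,"rz": 0}

```text
time_s: 46.9
ee_pos: [0.4957, 0.1551, 0.0922]
tcp_rot: [[-0.001, 0.106, 0.994], [-0.003, 0.994, -0.106], [-1.0, -0.003, -0.001]]
wrist_force: [-4.6, -1.2, 8.1]
gripper_width: 0.0372
```

```bash
python3 - <<'E'
from h import *
st()
E
```

```text
t 46.9 p [495.7 155.1  92.2] jaw 83.94 tilt [-0.001 -0.003] F [-4.6 -1.2  8.1] T [-0.47  1.02 -0.16] w 37.2 q [  3.  38. -35. 110.  32.  42.  33.]
```

>>> jog_arm:
  motion:
    - {"fingers": 0.6,"dx": 0,"dy": 0,"dz": -1,"rx": 0,"ry": 0,"rz": 0}
    - {"fingers": 0.6,"dx": 0,"dy": 0,"dz": -2,"rx": 0,"ry": 0,"rz": 0}
    - {"fingers": 0.6,"dx": 0,"dy": 0,"dz": -2,"rx": 0,"ry": 0,"rz": 0}

```text
time_s: 47.28
ee_pos: [0.4957, 0.1551, 0.0921]
tcp_rot: [[-0.0, 0.106, 0.994], [-0.004, 0.994, -0.106], [-1.0, -0.004, 0.0]]
wrist_force: [-4.8, -1.5, 11.5]
gripper_width: 0.0372
```

```bash
python3 - <<'E'
from h import *
st(); s=snap("scene","scene3"); c=snap("wrist","w13")
cr=lambda im,p,r:cv2.resize(im[p[1]-r:p[1]+r,p[0]-r:p[0]+r],(390,390),interpolation=cv2.INTER_CUBIC)
a=cr(s["color"],(299,210),45); b=cr(c["color"],(250,235),100); cv2.imwrite("pics/c13.png",np.hstack([a,b]))
E
```

```text
t 47.27 p [495.7 155.1  92.1] jaw 83.92 tilt [-0.    -0.004] F [-4.8 -1.5 11.5] T [-0.57  0.95 -0.1 ] w 37.2 q [  3.  38. -35. 110.  32.  42.  32.]
```

View pics/c13.png

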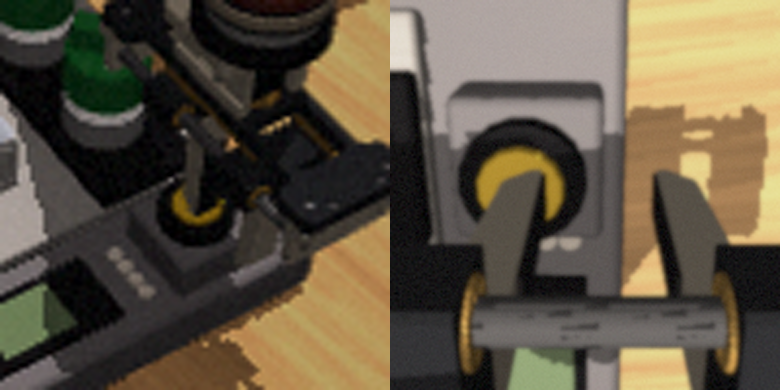

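>>> jog_arm:
  motion:
    - {"fingers": 0.6,"dx": 0,"dy": 0,"dz": 2,"rx": 0,"ry": 0,"rz": 0}
    - {"fingers": 0.6,"dx": 0,"dy": 0,"dz": 2.5,"rx": 0,"ry": 0,"rz": 0}
    - {"fingers": 0.6,"dx": 0,"dy": 0,"dz": 2.5,"rx": 0,"ry": 0,"rz": 0}

```text
time_s: 47.75
ee_pos: [0.4961, 0.1553, 0.0949]
tcp_rot: [[0.001, 0.106, 0.994], [-0.004, 0.994, -0.106], [-1.0, -0.004, 0.001]]
wrist_force: [-1.6, -0.8, 3.2]
gripper_width: 0.0373
```

There is still 3.2 N of spring force at 94.9 mm and a hard stop at 92.1 mm. So the button does bottom out, and the TCP reads about 4 mm high here. Let go and retreat.

>>> jog_arm:
  motion:
    - {"fingers": 0.6,"dx": 0,"dy": 0,"dz": 3,"rx": 0,"ry": 0,"rz": 0}
    - {"fingers": 0.6,"dx": 0,"dy": 0,"dz": 10,"rx": 0,"ry": 0,"rz": 0}
    - {"fingers": 0.6,"dx": 0,"dy": 0,"dz": 60,"rx": 0,"ry": 0,"rz": 0}
    - {"fingers": 0.6,"dx": 0,"dy": 0,"dz": 120,"rx": 0,"ry": 0,"rz": 0}
    - {"fingers": 0.6,"dx": 0,"dy": 60,"dz": 160,"rx": 0,"ry": 0,"rz": 0}
    - {"fingers": 0.6,"dx": -20,"dy": 120,"dz": 160,"rx": 0,"ry": 0,"rz": 0}
    - {"fingers": 0.6,"dx": -40,"dy": 180,"dz": 160,"rx": 0,"ry": 0,"rz": 0}
    - {"fingers": 0.6,"dx": -60,"dy": 230,"dz": 160,"rx": 0,"ry": 0,"rz": 0}
    - {"fingers": 0.6,"dx": -60,"dy": 230,"dz": 160,"rx": 0,"ry": 0,"rz": 0}
    - {"fingers": 0.6,"dx": -60,"dy": 230,"dz": 160,"rx": 0,"ry": 0,"rz": 0}

```text
time_s: 49.0
ee_pos: [0.4367, 0.385, 0.2547]
tcp_rot: [[0.001, 0.106, 0.994], [-0.004, 0.994, -0.106], [-1.0, -0.004, 0.002]]
wrist_force: [0.8, -1.0, -0.1]
gripper_width: 0.0366
```

```bash
python3 - <<'E'
from h import *
st(); c=snap("top","top3"); o=c["color"][110:270,110:430]; cv2.imwrite("pics/c14.png",cv2.resize(o,None,fx=2.5,fy=2.5,interpolation=cv2.INTER_CUBIC))
E
```

```text
t 49.0 p [436.7 385.  254.7] jaw 83.92 tilt [ 0.001 -0.004] F [ 0.8 -1.  -0.1] T [ 0.04 -0.17 -0.  ] w 36.6 q [-18.  32. -42.  89.  23.  67.  19.]
```

View pics/c14.png

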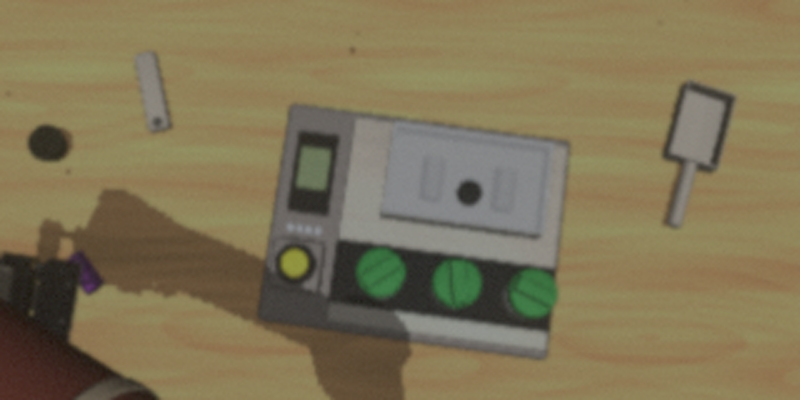

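The final view shows the lid shut over both nuts, the caps at (381,273), (457,283) and (533,293), the button free, and the scoop, case, stopper and purple nut in place. Handing in.

```bash
python3 -c "
from workcell import ctrl
print(ctrl.finish_job())"
```

```text
the job is handed in; nothing more can be done
None
```

The sample set is on the scale and the count was started; I handed the job in at 49 s with the arm clear of everything.

- **Nuts:** There were two loose nuts at this start. Both are in the tray, and the last top view shows them under the shut lid. No grey nut was left on the counter.
- **Lid:** It was rigid under 22 N with its top face at about 107 mm, so it is shut.
- **Caps:** I backed each of the three off to about A 25, and each dropped (the fingers met nothing 8 mm lower). I then screwed each in until it met the dog at about 0.6 N m. An overhead check afterwards put them at A ≈ 107 (a), 108 (b) and 107.5 (c); home is 108.
- **Button:** The first press stopped at 38 N, about 3.5 mm higher than expected, so I backed off and pressed again with one fingertip. That press met a hard stop at the same height and still felt spring 3 mm higher. I take the button to have been fully pressed both times and then released.
- **Readings that disagreed:** The TCP height at the button read about 4 mm above the stated value. The fingers also turned about 5–7° past A 108 at the caps before the torque levelled off, which I put down to slip on the bar and play.

The purple nut, scoop, gauge case and stopper were not touched and look in place in the last picture.

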